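# Make up the ring kit and the pendant kit for two wax carvers

## Task

Make up the two wax-carving kits from the stock on the bench, each thing upright in its own cut-out of the foam: the ring kit (blue wax tube, amber jar with the black lid, folding loupe) in the tray with the dark grey foam, and the pendant kit (green wax block, white jar with the blue lid) in the tray with the blue foam. Leave the blue wax block and the spirit lamp standing where they are; they belong to neither kit.

Things in the scene. Friction and masses are not known exactly. Their poses are not given: they have to be found in the camera images.
- grey_kit_tray: White tray with dark grey foam, fixed, 100 x 160 (y) x 22 mm high. Origin: centre of underside, y along the long side, z up. Foam top 16 mm above the bench, walls 22. Pale-floored cut-outs, 3 mm bevel at the mouth, centred on x = 0: wax tube: 36 mm round, y = -53.5 mm; amber jar: 51 mm round, y = -3.5 mm; loupe: 40 mm in x by 46 in y, y = +50.5 mm. Floors 6 mm above the bench, the loupe's 10 mm.
- blue_kit_tray: White tray with blue foam, fixed, 100 x 160 (y) x 22 mm high. Origin: centre of underside, y along the long side, z up. Foam top 16 mm above the bench, walls 22. Pale-floored cut-outs, 3 mm bevel at the mouth, centred on x = 0: green wax block: 50 mm in x by 63 in y, y = -36 mm; white jar: 47 mm round, y = +36 mm. Floors 6 mm above the bench.
- wax_tube: Upright tube of blue ring wax, 28 mm across and 60 mm tall, about 50 g, loose. Origin: centre of its underside, z up along the tube.
- jar_flux: Small amber jar with a black screw lid, 43 mm across, 55 mm tall, about 70 g, loose, standing. The lid does not come off. Origin: centre of its underside, z up.
- jar_talc: Small white jar with a blue screw lid, 39 mm across, 62 mm tall, about 50 g, loose, standing. The lid does not come off. Origin: centre of its underside, z up.
- wax_block_b: Sawn block of green wax, 42 mm (x) by 55 mm (y) by 24 mm high (z), about 60 g, loose, lying flat. Origin: centre of its underside.
- loupe: Folding loupe lying flat and closed (it does not unfold): round black body 32 mm across, 14 mm high, centre at y = +3 mm, dark cover on it up to z = 19 mm, thin post at y = -15 mm; 32 (x) by 38 mm (y) overall, about 35 g, loose. Grip the body along its x. Origin: middle of underside, z up. In the cut-out its y lies along the tray's y, either way round.
- wax_block_a: Block of blue wax, 50 mm (x) by 75 mm (y) by 28 mm high, loose, lying flat; not part of either kit. Origin: centre of its underside.
- spirit_lamp: Spirit lamp, pale glass bulb 66 mm across with a brass-coloured neck, 69 mm tall, loose; not part of either kit. Origin: centre of its underside, z up.
There are look-alikes about, which are no part of the job. Leave any turquoise look-alike of the jar_flux alone.

How it is judged:
By the outcome, as a careful person would: the job done as asked, in the order asked, and still so for the second after the job is handed in, with the robot touching nothing.
It also fails if it takes over 117 s, if anything falls off the work surface, if the arm or the gripper's body presses on something with over 40 N, if the wrist force passes 120 N, or if a joint passes its speed limit or range.

## Robot

A 6-joint arm with a two-finger parallel gripper is mounted at the origin on a cart in front of the work surface, level with it; the furniture and walls round the work are solid. World frame = base frame: x ahead of the robot, y to its left, z up, the work surface at z = 0. Lengths are in m, angles in rad, forces in N, time in s.
With the tool pointing down it reaches from about 0.275 to 0.825 m from the base axis. Payload 5.2 kg.
Tool frame: the origin (TCP) lies between the finger pads; the fingertips stand 17 mm ahead of it and the grasp point (between the pads) lies 2 mm behind it; z points along the fingers, y is the direction in which the jaws open and shut (so a half turn about z gives the same grasp; the last joint's range is limited). The gripper opens to 93 mm and grips with 3 to 60 N. Pads are 15 mm wide; open, the fingers measure 128 mm over their backs; the gripper's body (75 mm by 188 mm) begins 65 mm behind the grasp point.
Start: joints at [1.103, 0.259, 1.535, -0, 1.348, -0.203], TCP at [0.144, 0.531, 0.199] pointing down, gripper open.
Joint ranges: [-3.14, 3.14], [-0.91, 2.08], [0.19, 2.58], [-1.22, 4.36], [0.22, 2.71], [-3.12, 3.12]. Speed limits (rad/s): [2.57, 2.57, 3.14, 3.14, 3.14, 3.14].

## Interface

Orientations are given as a unit quaternion [x, y, z, w].
In Python, from bench import robot, vision, ticket gives the robot as it stands.
- The arm moves only by the shell command python3 -m creep 'ROWS' [OPENING] [FORCE]. ROWS is a JSON object of lists of equal length, an entry for each row: "xyz": the shift along the world's x, y, z in mm, a list of three; "turn": the turn about the world's z in rad. A call has exactly 5 rows; each row shifts and turns the pose as measured when the row begins; what a row does not reach is not made up. A row lasts 1/12 s, in which the tool goes at most 41.7 mm and 7.16 degrees, less where a joint would pass 70% of its speed; a pose out of reach is approached as far as the arm can. A call with a gripper value outside its range is refused whole. OPENING is the closure, from 0 (fully open) to 1 (shut), set as the call begins (- or left out, the last holds). The fingers move at their own pace and stop on an object; FORCE is the grip in N (left out, the last holds). Time passes only in rows, so rows that do not move let the fingers close, or fill a call up. It gives the time, the measured TCP pose, the force and the opening at its end, in the units of the state.
- robot.state(): the state, without advancing time (a new reading comes with each control period).
- vision.snapshot(name): name is "scene" or "top"; returns a dict with "img" (420x560x3 uint8, red, green, blue), "mtx" (3x3 intrinsics, pixels), "R" (3x3) and "t" (3): a world point X has camera coordinates R X + t. Camera axes: x right, y down, z forward; pixel columns grow to the right and rows downward; lengths in m; the calibration is good to about 2 mm. A picture is of the moment at which its call begins. There is no depth.
- ticket.sign_off(): hands the job in, once; it reports no verdict.
Trained networks look in a picture, given as the dict that the camera call returned (one of the last four; its "shot" number tells which), for a name from the list of things; names that differ only in an ending like _2 or _b are one class to them, and where a whole thing is asked for, a point or a joint stands for the part that bears it (a point fixed in the world has none). Each returns a list of dicts, best first, with "conf" (0 to 1); they miss things now and then, are a little off and sometimes report something else, mostly with a low value. They report only what shows in the picture. A call takes as long as a camera call. They do not tell look-alikes from the thing itself.
- vision.boxes_of(picture, query): "bbox" ([left, top, width, height] in pixels, round what is visible of it).
- vision.pinpoint(picture, query): "uv" ([column, row] in pixels: a listed point, or the origin of a listed thing).
The state is a dict: "time_s": time; "q": joint angles; "joint_vel": joint speeds; "joint_torque": joint torques, N m; "tool_pos": TCP position; "eef_rot": TCP orientation; "force": force on the tool from outside, world axes, zero at the start; "torque": the same for the moment, N m; "grip_width": finger opening in m.
Only numpy, scipy, OpenCV 4.12 (cv2) and the standard library are available. Lean on these libraries where they do the work, as an engineer would, in place of code of your own. Each camera call takes 0.05 s, during which the arm holds its last target.

## Working session

There is one attempt and no reset: what is moved stays moved. The work goes in short steps, Python scripts to look and compute and a shell command to move; the robot and the scene stay as the last step left them, time stands still between calls to the robot, and variables do not carry over. Pictures are saved under pics/ and viewed, and the job is handed in when it is done.

```bash
ls; mkdir -p pics; python3 - <<'E'
from bench import robot, vision
import cv2
print(robot.state())
for n in ["scene","top"]:
    s=vision.snapshot(n); cv2.imwrite(f"pics/{n}0.png",cv2.cvtColor(s["img"],cv2.COLOR_RGB2BGR))
    print(n,s["mtx"],s["R"],s["t"],s["shot"])
    for q in ["grey_kit_tray","blue_kit_tray","wax_tube","jar_flux","jar_talc","wax_block_b","loupe","wax_block_a","spirit_lamp"]:
        print(q,[(round(d["conf"],2),[round(x) for x in d["uv"]]) for d in vision.pinpoint(s,q)][:5],[(round(d["conf"],2),[round(x) for x in d["bbox"]]) for d in vision.boxes_of(s,q)][:5])
E
```

```text
pics
{'time_s': 0.0, 'q': array([ 1.10319480e+00,  2.59349836e-01,  1.53608461e+00, -1.44873769e-05,
        1.34799719e+00, -2.02790579e-01]), 'joint_vel': array([-0.00044906,  0.00057759,  0.00099443, -0.0014502 ,  0.00098654,
       -0.00017388]), 'joint_torque': array([ 2.44431903e-04, -4.37312865e+01, -2.83994830e+01,  7.18892156e-02,
        4.13173484e-02, -1.52329658e-04]), 'tool_pos': array([0.14365743, 0.53029935, 0.19771346]), 'eef_rot': array([ 1.32017290e-01,  9.91246987e-01, -8.70642197e-04, -2.95800890e-04]), 'force': array([0.33145361, 0.27452089, 0.43129799]), 'torque': array([-0.00771081,  0.00138141, -0.03968002]), 'grip_width': 0.0931388139335249}
scene [[494.21368057   0.         277.23847238]
 [  0.         494.21368057 211.1944711 ]
 [  0.           0.           1.        ]] [[ 0.72493752 -0.68831527 -0.02622368]
 [-0.35286756 -0.33840765 -0.87233293]
 [ 0.59156579  0.64164036 -0.48820853]] [-0.42529086  0.2052098   0.8887139 ] 1
grey_kit_tray [(0.7, [274, 244])] [(0.67, [229, 217, 85, 47])]
blue_kit_tray [(0.89, [203, 201])] [(0.88, [170, 182, 63, 36])]
wax_tu
[... 1051 characters left out ...]
 201])] [(0.92, [135, 222, 63, 48])]
wax_tube [(0.74, [244, 191]), (0.43, [329, 196])] [(0.72, [236, 181, 8, 17])]
jar_flux [(0.8, [392, 171]), (0.7, [289, 194]), (0.49, [224, 237])] [(0.73, [280, 181, 13, 22]), (0.73, [383, 162, 16, 20]), (0.62, [216, 225, 18, 18])]
jar_talc [] [(0.57, [376, 204, 18, 17])]
wax_block_b [(0.76, [369, 254]), (0.73, [198, 201])] [(0.89, [185, 189, 24, 24]), (0.67, [357, 239, 31, 26])]
loupe [(0.56, [325, 198])] [(0.65, [240, 182, 8, 15]), (0.47, [319, 188, 20, 15])]
wax_block_a [(0.76, [369, 254]), (0.73, [198, 201])] [(0.89, [185, 189, 24, 24]), (0.67, [357, 239, 31, 26])]
spirit_lamp [(0.8, [150, 204])] [(0.95, [135, 189, 24, 23]), (0.61, [136, 221, 62, 52])]
```

```bash
python3 - <<'E'
import cv2
for n,(x,y,w,h) in {"scene":(140,140,340,190),"top":(110,120,320,170)}.items():
    i=cv2.imread(f"pics/{n}0.png")
    c=cv2.resize(i[y:y+h,x:x+w],None,fx=2.35,fy=2.35,interpolation=cv2.INTER_CUBIC); print(c.shape)
    cv2.imwrite(f"pics/{n}0c.png",c)
E
```

```text
(446, 799, 3)
(400, 752, 3)
```

View pics/scene0c.png

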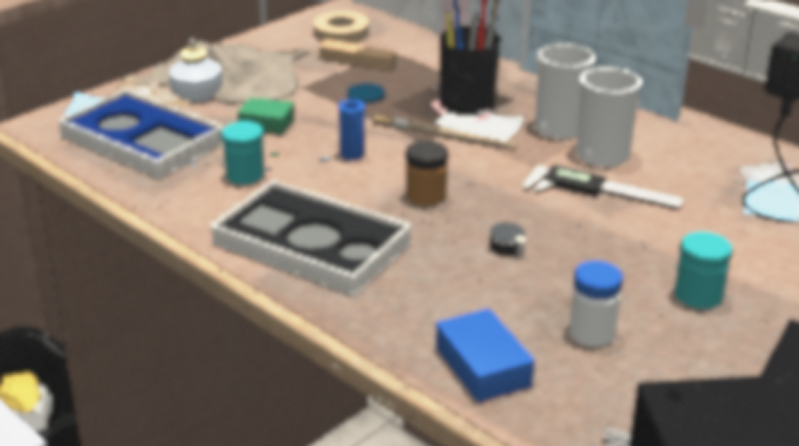

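View pics/top0c.png

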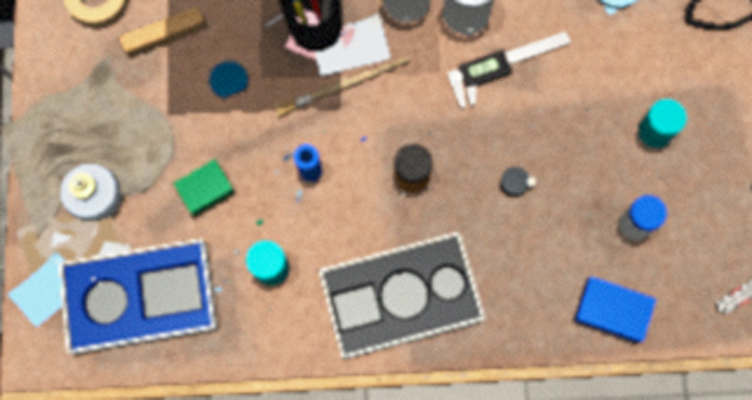

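View pics/top0.png

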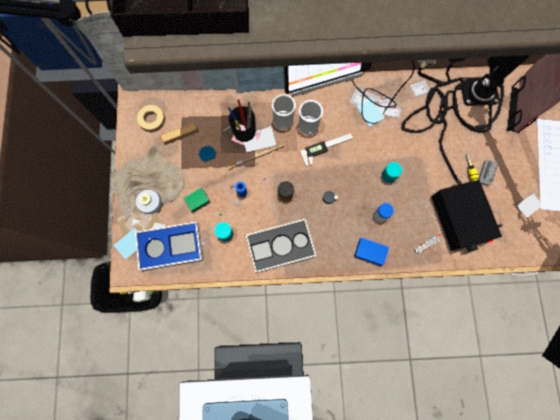

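View pics/scene0.png

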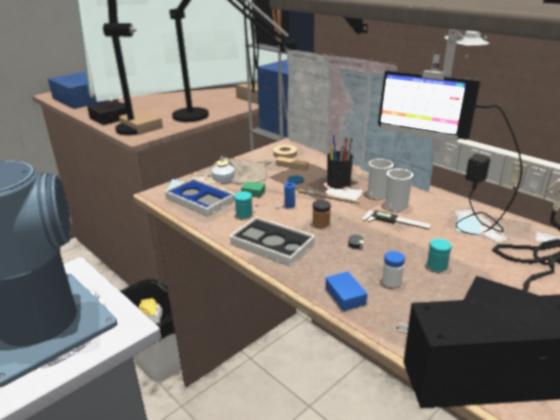

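The top view is clear. Grey tray is around (281,245), blue tray (168,245), tube (241,188), amber jar (286,190), loupe (329,197), green block (197,200) and white jar (384,212). The two turquoise jars at (224,231) and (393,171), the blue block and the lamp are to be left alone. Next I'll fit models to get the poses.

```bash
cat > h.py <<'E'
import numpy as np, cv2
from scipy.optimize import minimize
def proj(s,P):
    c=np.asarray(P)@s["R"].T+s["t"]; p=c@s["mtx"].T; return p[:,:2]/p[:,2:]
def ray(s,uv,z):
    d=s["R"].T@(np.linalg.inv(s["mtx"])@np.array([uv[0],uv[1],1.])); o=-s["R"].T@s["t"]
    return o+d*(z-o[2])/d[2]
def box(a,b,h,z0=0): return np.array([[x*a/2,y*b/2,z] for x in(-1,1) for y in(-1,1) for z in(z0,h)])
def cyl(d,h,z0=0,cx=0,cy=0):
    t=np.linspace(0,2*np.pi,40,endpoint=False)
    return np.array([[cx+d/2*np.cos(a),cy+d/2*np.sin(a),z] for a in t for z in(z0,h)])
M=dict(grey_kit_tray=box(.1,.16,.022),blue_kit_tray=box(.1,.16,.022),wax_tube=cyl(.028,.06),jar_flux=cyl(.043,.055),jar_talc=cyl(.039,.062),
 wax_block_b=box(.042,.055,.024),loupe=cyl(.032,.019,0,0,.003),wax_block_a=box(.05,.075,.028),spirit_lamp=cyl(.066,.04))
def tf(P,p):
    c,s=np.cos(p[2]),np.sin(p[2]); return P@np.array([[c,s,0],[-s,c,0],[0,0,1]])+[p[0],p[1],p[3] if len(p)>3 else 0]
def hull(s,P): return cv2.convexHull(proj(s,P).astype(np.float32))[:,0]
K=6
def snap(vision,n):
    s=vision.snapshot(n); s["lab"]=cv2.cvtColor(s["img"],cv2.COLOR_RGB2LAB).astype(np.float32); return s
def edge_cost(s,P,ret=0):
    # contrast between just inside and just outside silhouette, lab
    h=hull(s,P); c=h.mean(0); n=len(h); pts=[];nor=[]
    for i in range(n):
        a,b=h[i],h[(i+1)%n]; L=np.linalg.norm(b-a); k=max(1,int(L/1.0)); 
        t=(np.arange(k)+.5)/k; q=a+(b-a)*t[:,None]; m=np.array([(b-a)[1],-(b-a)[0]])/(L+1e-9)
        if m@(q.mean(0)-c)<0:m=-m
        pts.append(q);nor.append(np.repeat(m[None],k,0)*1.0); 
    q=np.vstack(pts);m=np.vstack(nor)
    f=lambda z:cv2.remap(s["lab"],z[:,0].astype(np.float32)[:,None],z[:,1].astype(np.float32)[:,None],cv2.INTER_LINEAR)[:,0]
    return -np.linalg.norm(f(q+m)-f(q-m),axis=1).mean()
def fit(shots,model,p0,rot=True,r=.012,seed=0):
    rng=np.random.default_rng(seed); best=None
    def c(v): return sum(edge_cost(s,tf(model,[v[0],v[1],v[2] if rot else p0[2]])) for s in shots)
    st=[np.array(p0)]+[np.array(p0)+rng.uniform(-1,1,3)*[r,r,.3 if rot else 0] for _ in range(60)]
    st=sorted(st,key=c)[:6]
    for v in st:
        o=minimize(c,v,method="Nelder-Mead",options=dict(initial_simplex=[v,v+[.004,0,0],v+[0,.004,0],v+[0,0,.1]],maxiter=200,xatol=1e-5,fatol=1e-3))
        if best is None or o.fun<best.fun:best=o
    return best.x,best.fun
def draw(shots,poses,name,crop,f):
    for s in shots: pass
E
cat > fit0.py <<'E'
from h import *; from bench import vision
S={n:snap(vision,n) for n in("top","scene")}
init=dict(grey_kit_tray=(281,246),blue_kit_tray=(168,246),wax_tube=(241,190),jar_flux=(286,193),jar_talc=(382,216),wax_block_b=(197,200),loupe=(329,197),wax_block_a=(371,251),spirit_lamp=(149,203))
yaw=dict(grey_kit_tray=.2,blue_kit_tray=.05,wax_block_b=.35,wax_block_a=-.3)
res={}
for k,uv in init.items():
    p=ray(S["top"],uv,.01); p0=[p[0],p[1],yaw.get(k,0.)]
    rot=k in yaw
    for nm,ss in(("both",list(S.values())),("top",[S["top"]]),("scene",[S["scene"]])):
        v,c=fit(ss,M[k],p0,rot); print(k,nm,np.round(v[:2]*1000,1),round(v[2],3),round(c,1))
        if nm=="both":res[k]=v
import pickle;pickle.dump(res,open("res0.pkl","wb"))
for n,(x,y,w,h) in {"scene":(140,140,340,190),"top":(110,120,320,170)}.items():
    f=2.35;i=cv2.cvtColor(S[n]["img"],cv2.COLOR_RGB2BGR)[y:y+h,x:x+w]; i=cv2.resize(i,None,fx=f,fy=f,interpolation=cv2.INTER_CUBIC)
    for k,v in res.items():
        q=((hull(S[n],tf(M[k],v))-[x,y]+.5)*f).astype(int); cv2.polylines(i,[q],True,(0,255,255),1)
    cv2.imwrite(f"pics/{n}_fit0.png",i)
E
python3 fit0.py
```

```text
grey_kit_tray both [ 470.2 -108.4] 0.215 -100.0
grey_kit_tray top [ 470.4 -108.4] 0.216 -56.7
grey_kit_tray scene [ 469.3 -108.9] 0.216 -44.2
blue_kit_tray both [483.8 181.4] 0.121 -110.1
blue_kit_tray top [484.  181.3] 0.122 -68.3
blue_kit_tray scene [481.8 182.9] 0.095 -44.4
wax_tube both [623.6  -7.4] -0.152 -133.8
wax_tube top [624.4  -8.2] -0.158 -80.6
wax_tube scene [626.7  -3.3] -0.036 -61.0
jar_flux both [ 611.7 -124.1] 0.043 -122.3
jar_flux top [ 612.2 -124.4] -0.022 -69.5
jar_flux scene [ 612.2 -123. ] 0.07 -54.0
jar_talc both [ 541.5 -372.3] 0.069 -80.5
jar_talc top [ 541.4 -372.2] 0.07 -49.2
jar_talc scene [ 541.2 -372.6] 0.043 -31.4
wax_block_b both [606.1 112.4] 0.512 -94.2
wax_block_b top [606.5 111.5] 0.501 -62.3
wax_block_b scene [607.2 114.8] 0.602 -36.3
loupe both [ 596.5 -241.7] 0.047 -107.4
loupe top [ 596.2 -242.2] -0.037 -61.6
loupe scene [ 597.7 -241. ] 0.046 -48.0
wax_block_a both [ 445.3 -336. ] -0.402 -126.0
wax_block_a top [ 445.2 -336.6] -0.392 -73.7
wax_block_a scene [ 445.8 -334.8] -0.415 -54.9
spirit_lamp both [615.9 249. ] 0.059 -65.8
spirit_lamp top [616.  248.3] -0.009 -41.1
spirit_lamp scene [587.7 237.8] 0.044 -29.4
```

View pics/scene_fit0.png

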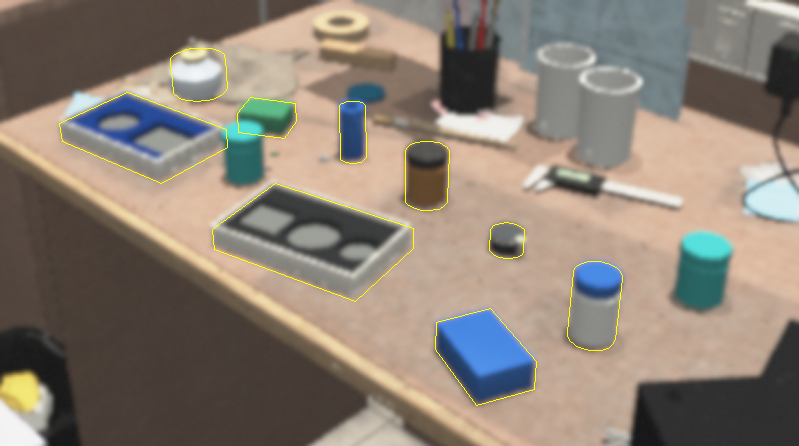

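View pics/top_fit0.png

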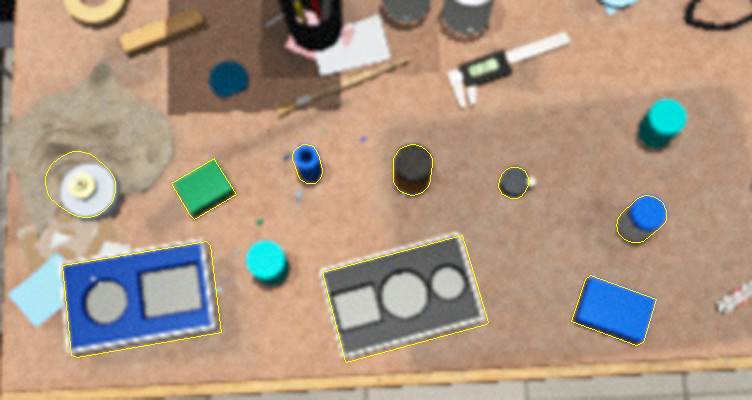

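```bash
cat > fit1.py <<'E'
from h import *; from bench import vision
import pickle
res=pickle.load(open("res0.pkl","rb"))
S={n:snap(vision,n) for n in("top","scene")}
def shapes(k):
    if k[0]=="g": return [(cyl(.036,0),-.0535,.006),(cyl(.051,0),-.0035,.006),(box(.04,.046,0),.0505,.010)]
    return [(box(.05,.063,0),-.036,.006),(cyl(.047,0),.036,.006)]
def vis(s,k,p):
    out=[]
    for P,y,zf in shapes(k):
        a,b=P.copy(),P.copy(); a[:,1]+=y;b[:,1]+=y;a[:,2]=zf;b[:,2]=.013
        _,q=cv2.intersectConvexConvex(hull(s,tf(a,p)),hull(s,tf(b,p)));out.append(q[:,0])
    return out
def ec(s,h,d=.7):
    c=h.mean(0);n=len(h);A=[];B=[]
    for i in range(n):
        a,b=h[i],h[(i+1)%n];L=np.linalg.norm(b-a)
        if L<1e-3: continue
        k=max(1,int(L));t=(np.arange(k)+.5)/k;q=a+(b-a)*t[:,None];m=np.array([(b-a)[1],-(b-a)[0]])/L
        if m@(q.mean(0)-c)<0:m=-m
        A.append(q+m*d);B.append(q-m*d)
    A=np.vstack(A).astype(np.float32);B=np.vstack(B).astype(np.float32)
    f=lambda z:cv2.remap(s["lab"][...,0],z[:,:1],z[:,1:],cv2.INTER_LINEAR)[:,0]
    return (f(A)-f(B)).mean()   # outside dark, inside bright -> negative
for k in("grey_kit_tray","blue_kit_tray"):
    for nm,ss in(("both",["top","scene"]),("top",["top"]),("scene",["scene"])):
        cost=lambda v:sum(ec(S[n],h) for n in ss for h in vis(S[n],k,v))
        best=None
        for dx in(-.004,0,.004):
            for dy in(-.004,0,.004):
                v=res[k]+[dx,dy,0]
                o=minimize(cost,v,method="Nelder-Mead",options=dict(initial_simplex=[v,v+[.003,0,0],v+[0,.003,0],v+[0,0,.05]],xatol=1e-5,fatol=1e-3))
                if best is None or o.fun<best.fun:best=o
        print(k,nm,np.round(best.x[:2]*1000,1),round(best.x[2],3),round(best.fun,1))
        if nm=="both":
            res[k]=best.x
            for (P,y,z) in shapes(k): print("   cut",np.round(tf(np.array([[0,y,0]]),best.x)[0]*1000,1))
b=proj(S["top"],tf(np.array([[0,.003,.019]]),res["loupe"]));print(b)
crop=lambda s,x,y,w,h,f:cv2.resize(cv2.cvtColor(s["img"],cv2.COLOR_RGB2BGR)[y:y+h,x:x+w],None,fx=f,fy=f,interpolation=cv2.INTER_CUBIC)
a=crop(S["top"],125,180,200,100,4)
for k in("grey_kit_tray","blue_kit_tray"):
    for h in vis(S["top"],k,res[k]): cv2.polylines(a,[((h-[125,180]+.5)*4).astype(int)],True,(0,0,255),1)
l=np.hstack([crop(S["top"],314,182,30,30,13),crop(S["scene"],340,226,30,30,13)])
cv2.imwrite("pics/t1.png",a);cv2.imwrite("pics/l1.png",l)
pickle.dump(res,open("res1.pkl","wb"))
E
python3 fit1.py
```

```text
grey_kit_tray both [ 473.8 -104.4] 0.218 -341.8
   cut [ 485.3 -156.7    0. ]
   cut [ 474.5 -107.8    0. ]
   cut [462.9 -55.1   0. ]
grey_kit_tray top [ 473.7 -104.8] 0.218 -236.9
grey_kit_tray scene [ 474.5 -101.2] 0.224 -123.8
blue_kit_tray both [487.5 186.1] 0.122 -192.8
   cut [491.9 150.4   0. ]
   cut [483.1 221.9   0. ]
blue_kit_tray top [487.4 185.8] 0.121 -140.1
blue_kit_tray scene [488.7 191.5] 0.119 -68.5
[[328.57340966 196.41471768]]
```

View pics/t1.png

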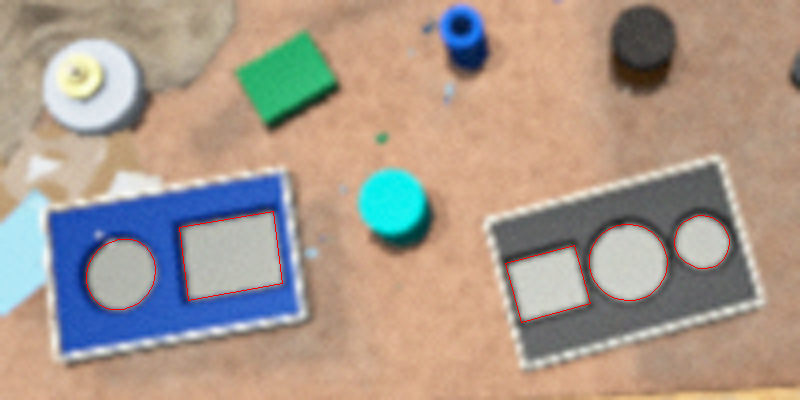

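View pics/l1.png

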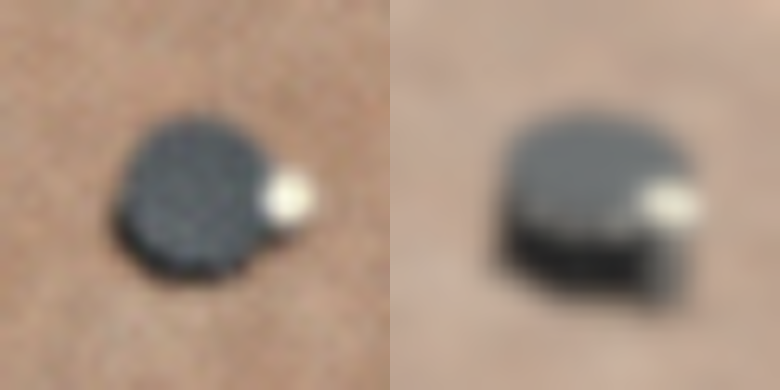

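```bash
cat > fit2.py <<'E'
from h import *; from bench import vision
import pickle
res=pickle.load(open("res1.pkl","rb"))
S={n:snap(vision,n) for n in("top","scene")}
def ec(s,h,ch,d=.7):
    c=h.mean(0);n=len(h);A=[];B=[]
    for i in range(n):
        a,b=h[i],h[(i+1)%n];L=np.linalg.norm(b-a)
        if L<1e-3: continue
        k=max(1,int(np.ceil(L)));t=(np.arange(k)+.5)/k;q=a+(b-a)*t[:,None];m=np.array([(b-a)[1],-(b-a)[0]])/L
        if m@(q.mean(0)-c)<0:m=-m
        A.append(q+m*d);B.append(q-m*d)
    w=np.concatenate([[1]*len(x) for x in A]);A=np.vstack(A).astype(np.float32);B=np.vstack(B).astype(np.float32)
    f=lambda z:cv2.remap(s["lab"],z[:,:1],z[:,1:],cv2.INTER_LINEAR)[:,0][:,ch]
    return -np.linalg.norm(f(A)-f(B),axis=1).mean()
J=dict(wax_tube=(M["wax_tube"],[1,2],0),jar_talc=(cyl(.039,.062,.0615),[1,2],0),wax_block_b=(M["wax_block_b"],[1,2],1),wax_block_a=(M["wax_block_a"],[1,2],1),
 jar_flux=(M["jar_flux"],[0,1,2],0),jar_fluxlid=(cyl(.043,.055,.0545),[1,2],0),loupe=(cyl(.032,.019,0,0,.003),[0,1,2],0),loupe_c=(cyl(.032,.014,0,0,.003),[1,2],0))
for k,(P,ch,rot) in J.items():
    for nm,ss in(("both",["top","scene"]),("top",["top"]),("scene",["scene"])):
        v0=res[k.replace("lid","").replace("_c","")]
        def cost(v): return sum(ec(S[n],hull(S[n],tf(P,v)),ch) for n in ss)+(0 if rot else 1e3*(v[2])**2)
        best=None
        for dx in(-.002,.002,.005):
            for dy in(-.002,.002,.005):
                v=np.array(v0)+[dx,dy,0]; 
                if not rot:v[2]=0
                o=minimize(cost,v,method="Nelder-Mead",options=dict(initial_simplex=[v,v+[.003,0,0],v+[0,.003,0],v+[0,0,.05]],xatol=1e-5,fatol=1e-3))
                if best is None or o.fun<best.fun:best=o
        print(k,nm,np.round(best.x[:2]*1000,1),round(best.x[2],3),round(best.fun,1))
        if nm=="both":res[k]=best.x
pickle.dump(res,open("res2.pkl","wb"))
def crop(s,x,y,w,h,f,ks):
    i=cv2.resize(cv2.cvtColor(s["img"],cv2.COLOR_RGB2BGR)[y:y+h,x:x+w],None,fx=f,fy=f,interpolation=cv2.INTER_CUBIC)
    for k in ks: cv2.polylines(i,[((hull(s,tf(J[k][0],res[k]))-[x,y]+.5)*f).astype(int)],True,(0,0,255),1)
    return i
cv2.imwrite("pics/o2.png",np.vstack([crop(S["top"],185,170,160,45,5,J),crop(S["scene"],235,180,160,60,5,J)]))
E
python3 fit2.py
```

```text
wax_tube both [624.6  -7.6] -0.0 -54.4
wax_tube top [625.3  -8. ] 0.002 -39.7
wax_tube scene [628.4  -1.4] 0.001 -20.1
jar_talc both [ 542.6 -372.7] -0.001 -71.8
jar_talc top [ 542.7 -372.9] -0.001 -47.4
jar_talc scene [ 543.1 -372.1] -0.003 -24.7
wax_block_b both [607.2 112. ] 0.495 -39.1
wax_block_b top [607.3 111.8] 0.495 -29.2
wax_block_b scene [606.9 115.8] 0.647 -12.4
wax_block_a both [ 445.9 -337.4] -0.397 -60.2
wax_block_a top [ 446. -338.] -0.393 -42.9
wax_block_a scene [ 446.6 -334.4] -0.401 -21.3
jar_flux both [ 611.5 -123.9] 0.001 -87.4
jar_flux top [ 612.3 -124.4] 0.003 -50.8
jar_flux scene [ 612.1 -122.9] -0.002 -37.4
jar_fluxlid both [ 611.2 -124.4] 0.0 -14.7
jar_fluxlid top [ 611.4 -124.5] -0.001 -10.3
jar_fluxlid scene [ 604.  -130.3] -0.0 -6.2
loupe both [ 597.1 -241.7] 0.004 -82.0
loupe top [ 596.8 -241.9] 0.002 -47.0
loupe scene [ 598.1 -240.6] -0.001 -36.1
loupe_c both [ 598.3 -242.9] 0.002 -15.6
loupe_c top [ 598.4 -243.5] 0.002 -11.6
loupe_c scene [ 602.2 -238. ] -0.001 -6.1
```

View pics/o2.png

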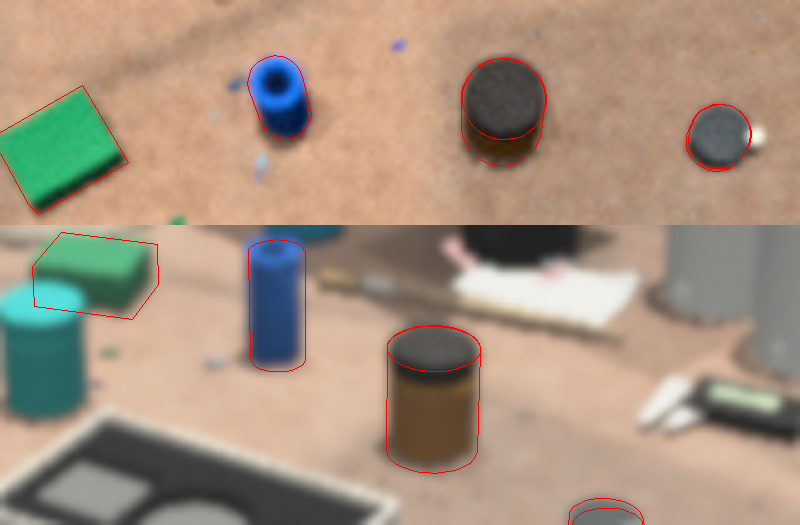

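```bash
python3 -m creep '{"xyz":[[26,-29,0],[26,-29,0],[26,-29,0],[26,-29,0],[26,-29,0]],"turn":[-0.12,-0.12,-0.12,-0.12,-0.12]}' 0.3 20; python3 -m creep '{"xyz":[[26,-29,0],[26,-29,0],[26,-29,0],[26,-29,0],[26,-29,0]],"turn":[-0.12,-0.12,-0.12,-0.12,0]}'
```

```text
time_s: 2.62
tool_pos: [0.272, 0.3862, 0.1982]
eef_rot: [0.423, 0.906, 0.002, -0.001]
force: [0.8, 0.2, -0.3]
grip_width: 0.0665
time_s: 3.03
tool_pos: [0.4065, 0.2335, 0.1996]
eef_rot: [0.637, 0.771, 0.004, 0.001]
force: [0.8, 0.3, -0.2]
grip_width: 0.0651
```

```bash
python3 -m creep '{"xyz":[[28,-31,0],[28,-31,-10],[28,-31,-10],[28,-31,-10],[28,-31,-10]],"turn":[0.01,0.01,0,0,0]}' ; python3 -m creep '{"xyz":[[28,-31,-10],[25,-28,-10],[16,-19,-10],[8,-9,-10],[0,0,0]],"turn":[0,0,0,0,0]}'; cat > st.py <<'E'
from bench import robot; import numpy as np,sys
s=robot.state();a,b=s["eef_rot"][:2];w=(2*np.arctan2(b,a)-np.pi/2+np.pi/2)%np.pi-np.pi/2
print(np.round(s["tool_pos"]*1000,1),"yaw",round(w,3),"w",round(s["grip_width"]*1000,1),"t",round(s["time_s"],2),"F",np.round(s["force"],1),"q6",round(s["q"][5],2))
E
python3 st.py
```

```text
time_s: 3.45
tool_pos: [0.5435, 0.081, 0.1649]
eef_rot: [0.63, 0.776, 0.007, 0.004]
force: [0.5, 0.8, 0.8]
grip_width: 0.0647
time_s: 3.87
tool_pos: [0.6258, -0.0168, 0.1212]
eef_rot: [0.633, 0.774, 0.007, 0.005]
force: [-0.5, 0.0, -0.6]
grip_width: 0.0655
[625.8 -16.8 121.2] yaw 0.199 w 65.5 t 3.87 F [-0.5  0.  -0.6] q6 -0.41
```

```bash
python3 -m creep '{"xyz":[[0,8,0],[-1,1,-10],[0,0,-5],[0,0,0],[0,0,0]],"turn":[0,0,0,0,0]}';python3 st.py; cat > pic.py <<'E'
import sys,cv2,numpy as np
from bench import vision
name=sys.argv[1]; out=[]
for a in sys.argv[2:]:
    n,x,y,w,h,f=a.split(",");x,y,w,h=map(int,(x,y,w,h));f=float(f)
    s=vision.snapshot(n); cv2.imwrite(f"pics/{name}_{n}_raw.png",cv2.cvtColor(s["img"],cv2.COLOR_RGB2BGR))
    i=cv2.resize(cv2.cvtColor(s["img"],cv2.COLOR_RGB2BGR)[y:y+h,x:x+w],None,fx=f,fy=f,interpolation=cv2.INTER_CUBIC); out.append(i)
cv2.imwrite(f"pics/{name}.png",np.vstack(out))
E
python3 pic.py a1 top,180,130,120,100,4 scene,240,130,120,80,4
```

```text
time_s: 4.28
tool_pos: [0.6225, -0.0034, 0.1057]
eef_rot: [0.633, 0.774, 0.007, 0.004]
force: [-0.6, 0.3, -0.2]
grip_width: 0.065
[622.5  -3.4 105.7] yaw 0.201 w 65.0 t 4.28 F [-0.6  0.3 -0.2] q6 -0.39
```

View pics/a1.png

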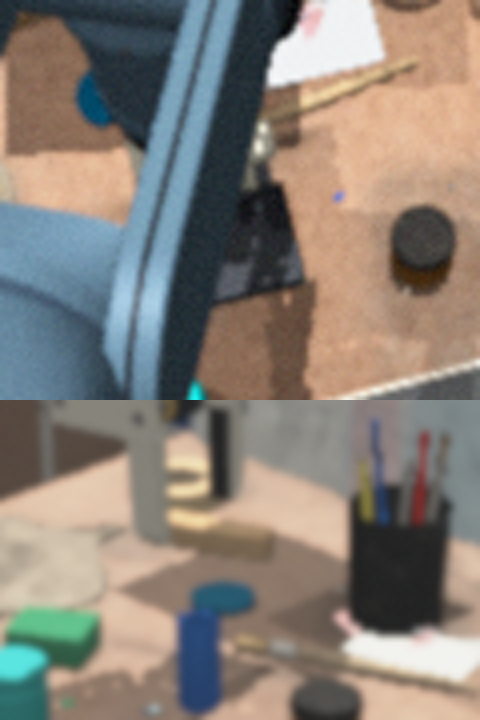

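```bash
cat > pr.py <<'E'
from h import *; from bench import vision,robot
import sys
s=vision.snapshot("scene"); st=robot.state(); p=st["tool_pos"]; a,b=st["eef_rot"][:2]; y=2*np.arctan2(b,a)-np.pi/2
from scipy.spatial.transform import Rotation as Ro
R=Ro.from_quat(st["eef_rot"]).as_matrix(); print(np.round(R,3))
w=st["grip_width"]
for sg in(-1,1):
    for side in (-.0075,.0075):
        for t in(0,.0175): print(sg,side,t,proj(s,[p+R@np.array([side,sg*(w/2+t),.017])]).round(1))
E
python3 pr.py
```

```text
[[-0.199  0.98   0.016]
 [ 0.98   0.199  0.005]
 [ 0.002  0.017 -1.   ]]
-1 -0.0075 0 [[283.3 179.7]]
-1 -0.0075 0.0175 [[279.1 182.6]]
-1 0.0075 0 [[278.2 178.3]]
-1 0.0075 0.0175 [[274.  181.1]]
1 -0.0075 0 [[298.  169.7]]
1 -0.0075 0.0175 [[301.8 167.1]]
1 0.0075 0 [[293.  168.4]]
1 0.0075 0.0175 [[296.8 165.9]]
```

```bash
python3 pic.py a2 scene,200,60,160,150,5
```

```text
(no output)
```

View pics/a2.png

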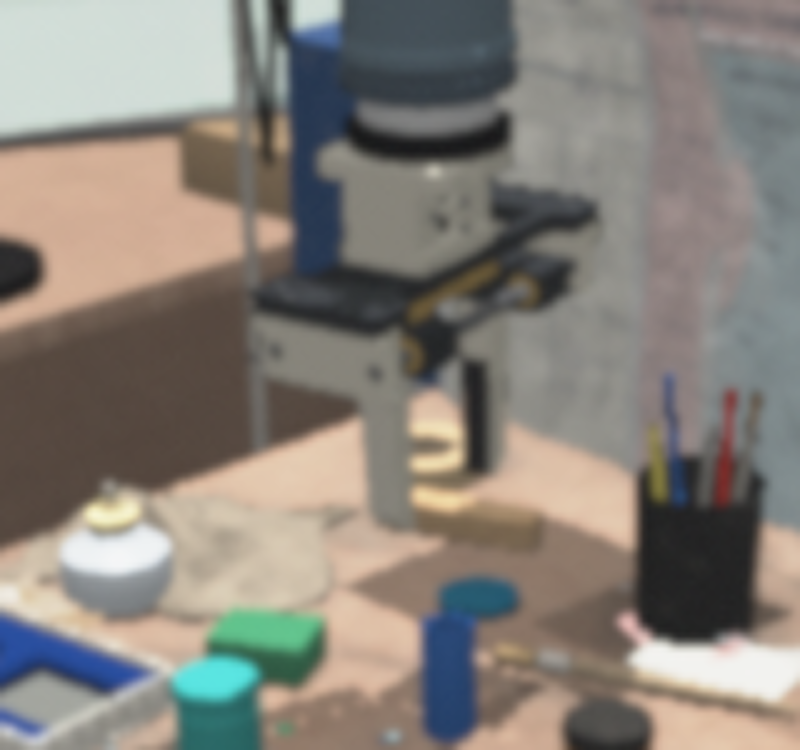

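```bash
cat > pr2.py <<'E'
from h import *; from bench import vision,robot
from scipy.spatial.transform import Rotation as Ro
st=robot.state(); p=st["tool_pos"]; R=Ro.from_quat(st["eef_rot"]).as_matrix()
for n in("scene","top"):
    s=vision.snapshot(n)
    for z in(-.067,-.09):
      for y in(-.094,.094):
        for x in(-.0375,.0375): print(n,z,y,x,proj(s,[p+R@np.array([x,y,z])]).round(1))
E
python3 pr2.py;  python3 pic.py a3 top,180,100,130,100,6; python3 st.py
```

```text
scene -0.067 -0.094 -0.0375 [[277.8 159.3]]
scene -0.067 -0.094 0.0375 [[250.8 152.4]]
scene -0.067 0.094 -0.0375 [[321.6 132.2]]
scene -0.067 0.094 0.0375 [[296.  126.9]]
scene -0.09 -0.094 -0.0375 [[277.5 149.6]]
scene -0.09 -0.094 0.0375 [[250.1 142.9]]
scene -0.09 0.094 -0.0375 [[321.7 123.3]]
scene -0.09 0.094 0.0375 [[295.9 118.2]]
top -0.067 -0.094 -0.0375 [[259.4 207.6]]
top -0.067 -0.094 0.0375 [[226.8 215.7]]
top -0.067 0.094 -0.0375 [[240.2 131.5]]
top -0.067 0.094 0.0375 [[208.8 138.9]]
top -0.09 -0.094 -0.0375 [[259.  205.3]]
top -0.09 -0.094 0.0375 [[225.5 213.6]]
top -0.09 0.094 -0.0375 [[239.4 127.3]]
top -0.09 0.094 0.0375 [[207.1 135. ]]
[623.4  -4.7 106. ] yaw 0.199 w 65.3 t 4.63 F [ 0.2 -0.7 -0.6] q6 -0.39
```

View pics/a3.png

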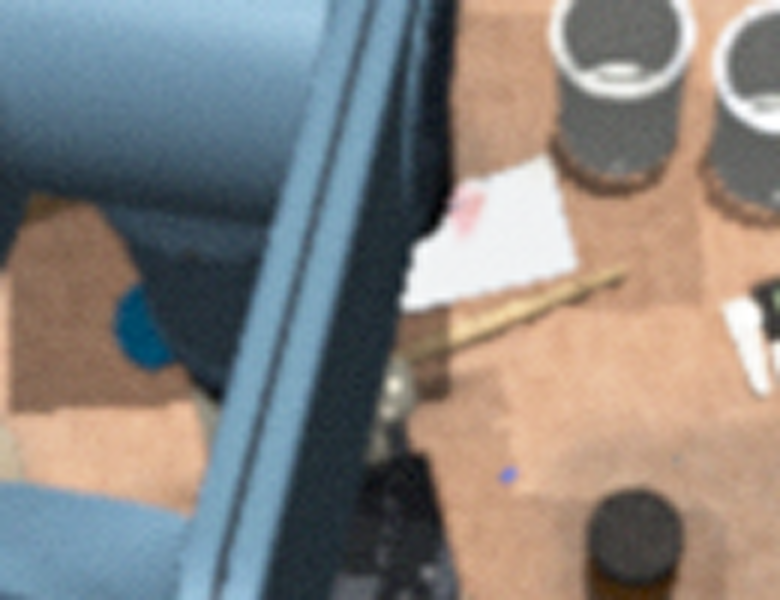

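```bash
python3 -m creep '{"xyz":[[0,-1,-8],[0,-1,-8],[0,0,-8],[0,0,0],[0,0,0]],"turn":[0.01,0,0,0,0]}';python3 st.py; python3 pic.py a4 scene,200,60,160,150,5; python3 pr.py
```

```text
time_s: 5.05
tool_pos: [0.6233, -0.0075, 0.0792]
eef_rot: [0.629, 0.777, 0.007, 0.004]
force: [0.1, -0.1, -0.1]
grip_width: 0.0651
[623.3  -7.5  79.2] yaw 0.21 w 65.1 t 5.05 F [ 0.1 -0.1 -0.1] q6 -0.41
[[-0.208  0.978  0.016]
 [ 0.978  0.208  0.005]
 [ 0.002  0.016 -1.   ]]
-1 -0.0075 0 [[284.7 190.2]]
-1 -0.0075 0.0175 [[280.6 193.1]]
-1 0.0075 0 [[279.5 188.7]]
-1 0.0075 0.0175 [[275.5 191.6]]
1 -0.0075 0 [[299.  179.8]]
1 -0.0075 0.0175 [[302.7 177.2]]
1 0.0075 0 [[294.  178.5]]
1 0.0075 0.0175 [[297.7 175.8]]
```

View pics/a4.png

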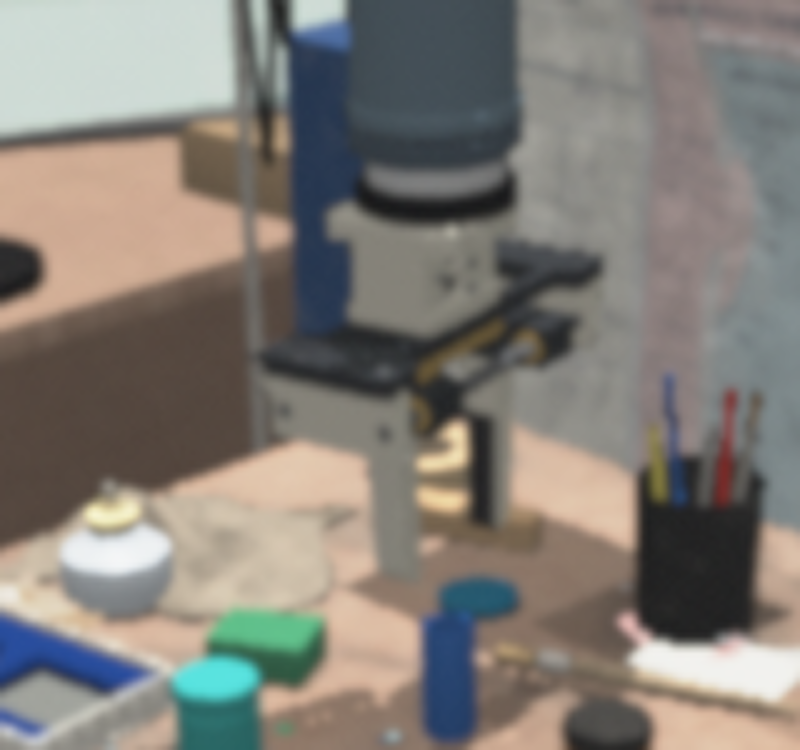

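```bash
python3 pic.py a5 top,215,150,80,80,8
```

```text
(no output)
```

View pics/a5.png

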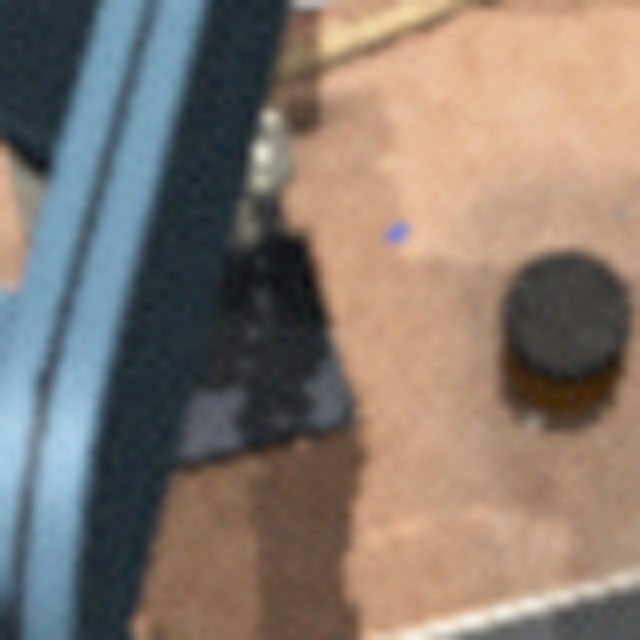

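```bash
python3 - <<'E'
from h import *; from bench import vision,robot
T=vision.snapshot("top");S=vision.snapshot("scene")
P=lambda s:s["mtx"]@np.c_[s["R"],s["t"]]
for u,v in [((258.7,202.5),(281.5,137))]:
    X=cv2.triangulatePoints(P(T),P(S),np.array(u,float),np.array(v,float));X=(X[:3]/X[3])[:,0];print(X.round(4),proj(T,[X]),proj(S,[X]))
    st=robot.state()
    from scipy.spatial.transform import Rotation as Ro
    print(Ro.from_quat(st["eef_rot"]).as_matrix().T@(X-st["tool_pos"]))
E
```

```text
[ 0.541  -0.0644  0.2227] [[260.33640857 200.24699767]] [[279.73236815 137.3728619 ]]
[-0.03818247 -0.09042001 -0.1439679 ]
```

```bash
python3 -m creep '{"xyz":[[0,-0.5,-9],[0,0,-9],[0,0,-9],[0,0,-8],[0,0,0]],"turn":[0.01,0,0,0,0]}';python3 st.py; python3 pic.py a6 scene,240,100,100,120,6
```

```text
time_s: 5.72
tool_pos: [0.6245, -0.008, 0.0428]
eef_rot: [0.625, 0.781, 0.008, 0.006]
force: [-0.8, 0.8, -0.2]
grip_width: 0.065
[624.5  -8.   42.8] yaw 0.221 w 65.0 t 5.72 F [-0.8  0.8 -0.2] q6 -0.42
```

View pics/a6.png

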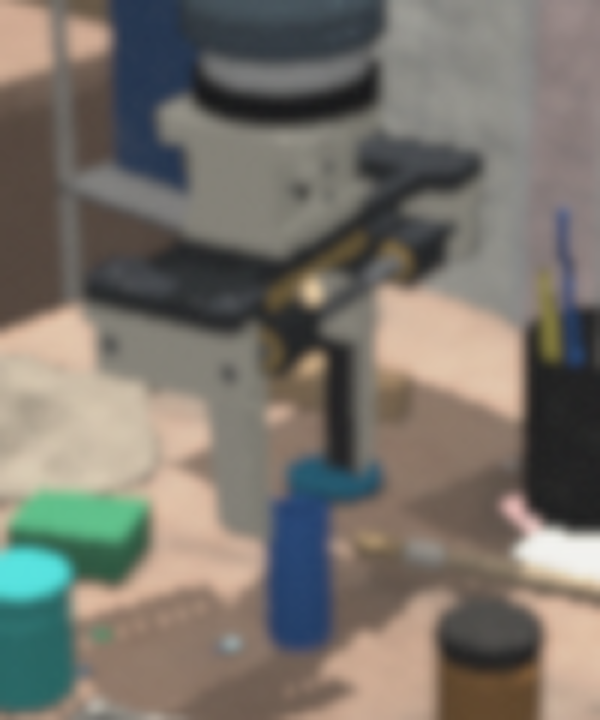

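```bash
python3 -m creep '{"xyz":[[0,0,-8],[0,0,-8],[0,0,-8],[0,0,0],[0,0,0]],"turn":[0,0,0,0,0]}';python3 st.py; python3 pic.py a7 scene,240,100,100,120,6
```

```text
time_s: 6.18
tool_pos: [0.6248, -0.008, 0.0166]
eef_rot: [0.625, 0.781, 0.008, 0.006]
force: [0.9, -0.6, 0.4]
grip_width: 0.065
[624.8  -8.   16.6] yaw 0.221 w 65.0 t 6.18 F [ 0.9 -0.6  0.4] q6 -0.42
```

View pics/a7.png

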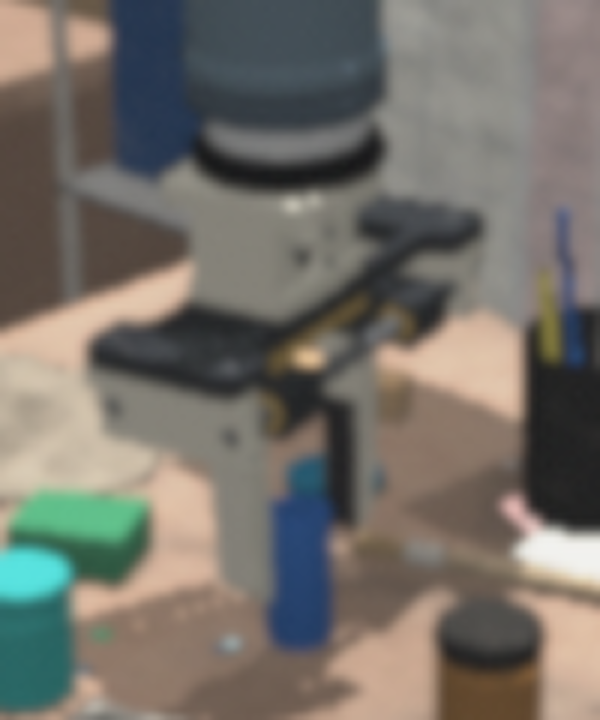

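```bash
python3 -m creep '{"xyz":[[0,0,-7],[0,0,-6],[0,0,0],[0,0,0],[0,0,0]],"turn":[0,0,0,0,0]}' 0.5 15; python3 st.py;  python3 -m creep '{"xyz":[[0,0,0],[0,0,0],[0,0,0],[0,0,0],[0,0,0]],"turn":[0,0,0,0,0]}' 0.85 15; python3 st.py; python3 pic.py a8 scene,240,100,100,120,6
```

```text
time_s: 6.65
tool_pos: [0.6251, -0.0081, 0.0028]
eef_rot: [0.625, 0.781, 0.008, 0.007]
force: [-0.7, -0.3, 0.7]
grip_width: 0.0463
[625.1  -8.1   2.8] yaw 0.221 w 46.3 t 6.65 F [-0.7 -0.3  0.7] q6 -0.42
time_s: 7.07
tool_pos: [0.6256, -0.0082, 0.0036]
eef_rot: [0.625, 0.781, 0.009, 0.007]
force: [0.2, -0.0, -1.0]
grip_width: 0.0276
[625.6  -8.2   3.6] yaw 0.221 w 27.6 t 7.07 F [ 0.2 -0.  -1. ] q6 -0.42
```

View pics/a8.png

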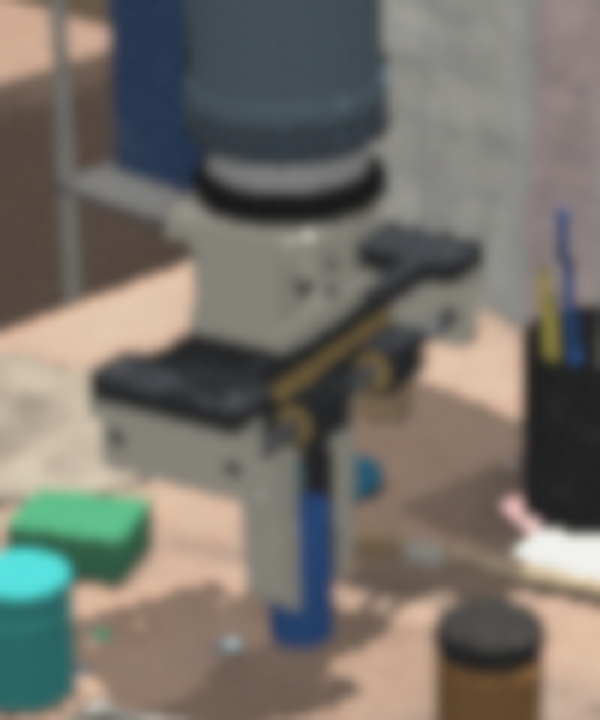

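```bash
python3 -m creep '{"xyz":[[0,0,10],[0,0,20],[-5,-5,25],[-20,-22,10],[-25,-27,0]],"turn":[0,0,0,0,0]}' ; python3 st.py;  python3 -m creep '{"xyz":[[-25,-27,0],[-25,-27,0],[-22,-24,0],[-10,-10,0],[0,0,0]],"turn":[0,0,0,0,0]}'; python3 st.py
```

```text
time_s: 7.53
tool_pos: [0.5772, -0.0591, 0.0719]
eef_rot: [0.622, 0.783, 0.009, 0.007]
force: [-0.5, -1.1, -0.6]
grip_width: 0.0274
[577.2 -59.1  71.9] yaw 0.227 w 27.4 t 7.53 F [-0.5 -1.1 -0.6] q6 -0.54
time_s: 7.95
tool_pos: [0.4903, -0.1539, 0.0783]
eef_rot: [0.622, 0.783, 0.009, 0.011]
force: [-0.0, 0.6, -1.2]
grip_width: 0.0278
[ 490.3 -153.9   78.3] yaw 0.227 w 27.8 t 7.95 F [-0.   0.6 -1.2] q6 -0.77
```

```bash
python3 -m creep '{"xyz":[[-5,-3,0],[0,0,-10],[0,0,-10],[0,0,-7],[0,0,0]],"turn":[-0.01,0,0,0,0]}' ; python3 st.py; python3 pic.py b1 scene,220,120,120,150,5
```

```text
time_s: 8.37
tool_pos: [0.4873, -0.1565, 0.0509]
eef_rot: [0.627, 0.779, 0.01, 0.014]
force: [-0.3, 0.0, -1.0]
grip_width: 0.0276
[ 487.3 -156.5   50.9] yaw 0.216 w 27.6 t 8.37 F [-0.3  0.  -1. ] q6 -0.77
```

View pics/b1.png

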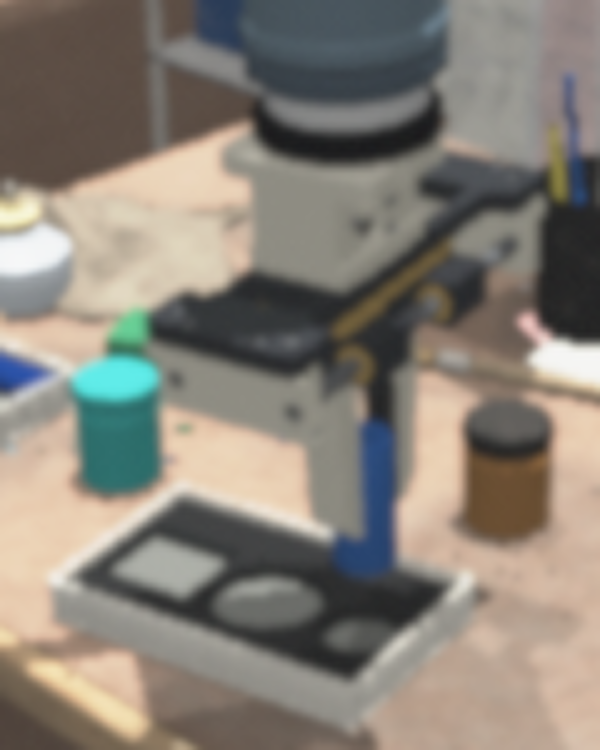

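```bash
python3 -m creep '{"xyz":[[-2,0,-6],[0,0,-6],[0,0,-6],[0,0,0],[0,0,0]],"turn":[0,0,0,0,0]}' ; python3 st.py; python3 pic.py b2 scene,260,190,80,75,8 top,270,200,80,75,8; python3 - <<'E'
import cv2,numpy as np
i=cv2.imread('pics/b2.png'); cv2.imwrite('pics/b2h.png',cv2.resize(np.hstack([i[:600],i[600:]]),(800,375)))
E
```

```text
time_s: 8.83
tool_pos: [0.4858, -0.1546, 0.0302]
eef_rot: [0.625, 0.78, 0.01, 0.013]
force: [0.3, 1.1, -0.8]
grip_width: 0.0277
[ 485.8 -154.6   30.2] yaw 0.219 w 27.7 t 8.83 F [ 0.3  1.1 -0.8] q6 -0.77
```

View pics/b2h.png

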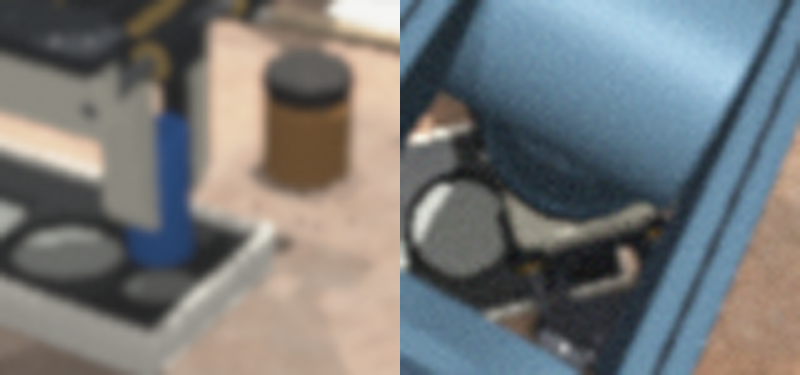

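```bash
cat > tf2.py <<'E'
from h import *; from bench import vision
import sys
exec(open("fit2.py").read().split("def ec")[1].join(["def ec",""]).split("J=dict")[0]) if 0 else None
src=open("fit2.py").read(); exec("def ec"+src.split("def ec")[1].split("J=dict")[0])
def inhand(name,cam,x,y,z,P=None,ch=[1,2]):
    s=snap(vision,cam);P=M[name] if P is None else P
    best=None
    for dx in(-.004,.0,.004):
      for dy in(-.004,0,.004):
        c=lambda v:ec(s,hull(s,tf(P,[v[0],v[1],0,z])),ch)
        v=np.array([x+dx,y+dy]);o=minimize(c,v,method="Nelder-Mead",options=dict(initial_simplex=[v,v+[.003,0],v+[0,.003]],xatol=1e-5))
        if best is None or o.fun<best.fun:best=o
    return s,best.x,best.fun
E
python3 - <<'E'
from tf2 import *
# lower part of tube only visible: use bottom 20 mm
s,v,f=inhand("wax_tube","scene",.4858,-.1546,.0266,cyl(.028,.06)); print(v,f)
a=cv2.resize(cv2.cvtColor(s["img"],cv2.COLOR_RGB2BGR)[190:265,260:340],None,fx=8,fy=8,interpolation=cv2.INTER_CUBIC)
D=lambda P,c:cv2.polylines(a,[((hull(s,P)-[260,190]+.5)*8-.5).astype(int)],True,c,1)
D(tf(cyl(.028,.06),[.4858,-.1546,0,.0266]),(0,255,255))
D(tf(cyl(.028,.06),[v[0],v[1],0,.0266]),(0,0,255))
D(tf(cyl(.036,.006,.006),[.4853,-.1567,0]),(255,255,0)); D(tf(cyl(.036,.006,.006),[.4864,-.1534,0]),(0,255,0))
D(tf(cyl(.036,.013,.013),[.4864,-.1534,0]),(0,255,0))
cv2.imwrite("pics/b3.png",a)
E
```

```text
[ 0.48671769 -0.15039048] -10.181654930114746
```

View pics/b3.png

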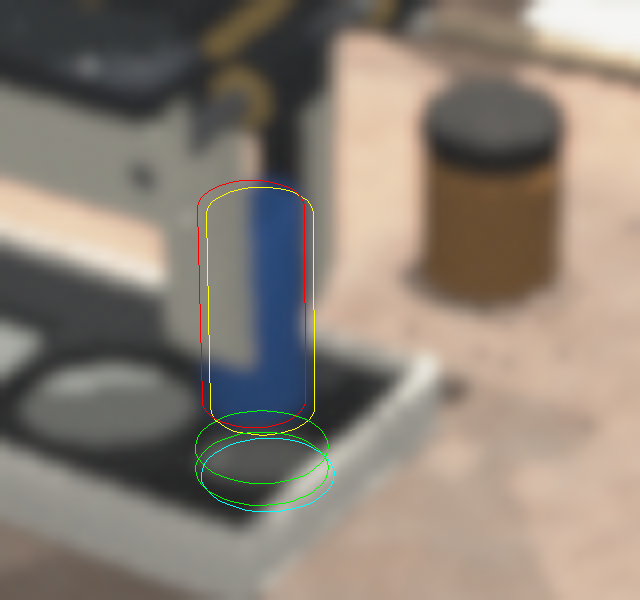

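```bash
python3 -m creep '{"xyz":[[0,-3,0],[0,0,-4],[0,0,-4],[0,0,-4],[0,0,0]],"turn":[0,0,0,0,0]}' ; python3 st.py; python3 -m creep '{"xyz":[[0,0,-3],[0,0,-2],[0,0,-1],[0,0,0],[0,0,0]],"turn":[0,0,0,0,0]}' ; python3 st.py;
```

```text
time_s: 9.4
tool_pos: [0.487, -0.1591, 0.0189]
eef_rot: [0.626, 0.78, 0.01, 0.015]
force: [-0.4, -0.2, -0.5]
grip_width: 0.0275
[ 487.  -159.1   18.9] yaw 0.219 w 27.5 t 9.4 F [-0.4 -0.2 -0.5] q6 -0.78
time_s: 9.82
tool_pos: [0.4866, -0.1589, 0.0116]
eef_rot: [0.626, 0.78, 0.01, 0.014]
force: [0.5, -0.4, -0.1]
grip_width: 0.0272
[ 486.6 -158.9   11.6] yaw 0.218 w 27.2 t 9.82 F [ 0.5 -0.4 -0.1] q6 -0.78
```

```bash
python3 -m creep '{"xyz":[[-1,1.5,0],[0,0,-2],[0,0,-1],[0,0,0],[0,0,0]],"turn":[0,0,0,0,0]}' ; python3 st.py; python3 pic.py b4 scene,240,180,100,90,7
```

```text
time_s: 10.23
tool_pos: [0.4862, -0.1576, 0.0097]
eef_rot: [0.626, 0.78, 0.01, 0.015]
force: [-0.3, 0.1, 0.4]
grip_width: 0.0279
[ 486.2 -157.6    9.7] yaw 0.219 w 27.9 t 10.23 F [-0.3  0.1  0.4] q6 -0.78
```

View pics/b4.png

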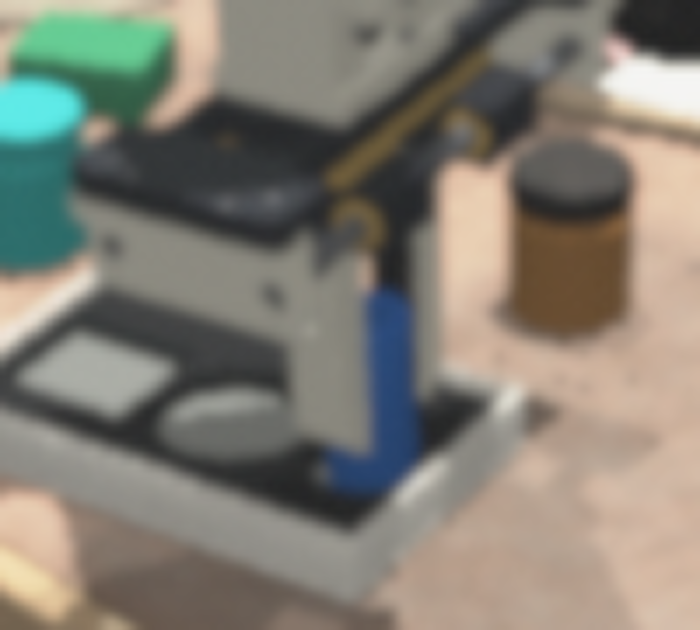

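```bash
python3 -m creep '{"xyz":[[0,0,-1],[0,0,0],[0,0,0],[0,0,0],[0,0,0]],"turn":[0,0,0,0,0]}' 0.56 ; python3 st.py; python3 -m creep '{"xyz":[[0,0,5],[0,0,20],[0,0,30],[0,0,30],[0,0,0]],"turn":[0,0,0,0,0]}' ; python3 st.py;python3 pic.py b5 scene,240,180,100,90,7
```

```text
time_s: 10.7
tool_pos: [0.4863, -0.1577, 0.0084]
eef_rot: [0.626, 0.78, 0.01, 0.015]
force: [-0.5, 0.8, 0.2]
grip_width: 0.0408
[ 486.3 -157.7    8.4] yaw 0.219 w 40.8 t 10.7 F [-0.5  0.8  0.2] q6 -0.78
time_s: 11.12
tool_pos: [0.484, -0.1564, 0.0955]
eef_rot: [0.626, 0.78, 0.01, 0.012]
force: [1.0, -0.1, -0.0]
grip_width: 0.0408
[ 484.  -156.4   95.5] yaw 0.219 w 40.8 t 11.12 F [ 1.  -0.1 -0. ] q6 -0.77
```

View pics/b5.png

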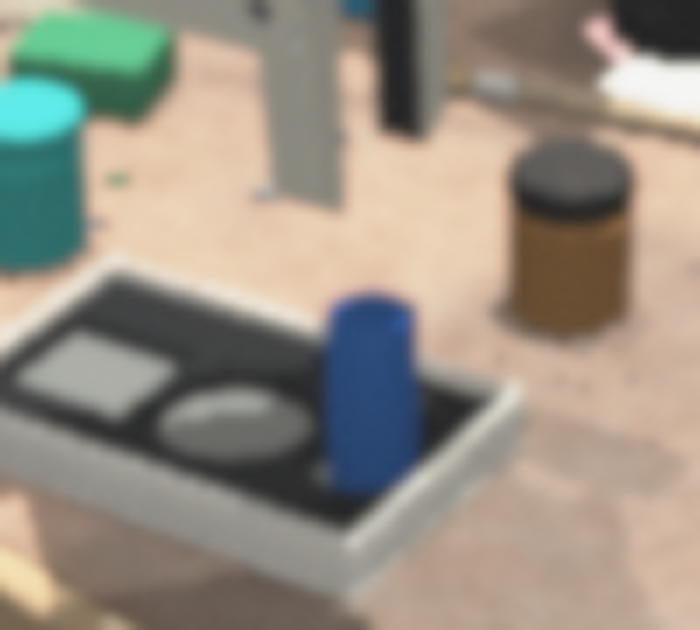

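```bash
python3 -m creep '{"xyz":[[20,5,-5],[28,7,-5],[28,7,0],[28,7,0],[24,6,0]],"turn":[0,0,0,0,0]}' 0.24 ; python3 st.py; python3 -m creep '{"xyz":[[0,0,-10],[0,0,-10],[0,0,-10],[0,0,0],[0,0,0]],"turn":[0,0,0,0,0]}' ; python3 st.py;python3 pic.py c1 scene,260,130,110,110,6
```

```text
time_s: 11.58
tool_pos: [0.6089, -0.1228, 0.081]
eef_rot: [0.628, 0.778, 0.008, 0.008]
force: [0.8, -0.4, 0.1]
grip_width: 0.0685
[ 608.9 -122.8   81. ] yaw 0.214 w 68.5 t 11.58 F [ 0.8 -0.4  0.1] q6 -0.6
time_s: 12.0
tool_pos: [0.6085, -0.1204, 0.0431]
eef_rot: [0.627, 0.779, 0.007, 0.005]
force: [0.4, -0.1, 0.4]
grip_width: 0.0708
[ 608.5 -120.4   43.1] yaw 0.216 w 70.8 t 12.0 F [ 0.4 -0.1  0.4] q6 -0.6
```

View pics/c1.png

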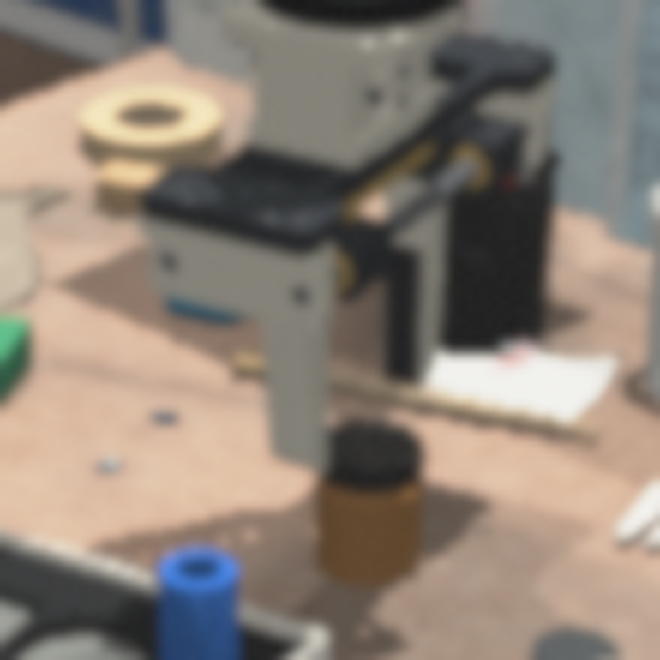

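```bash
python3 -m creep '{"xyz":[[3,-4,-5],[0,0,-9],[0,0,-9],[0,0,-9],[0,0,0]],"turn":[0,0,0,0,0]}' ; python3 st.py; python3 -m creep '{"xyz":[[0,0,-6],[0,0,0],[0,0,0],[0,0,0],[0,0,0]],"turn":[0,0,0,0,0]}' ; python3 st.py;python3 pic.py c2 scene,260,130,110,110,6
```

```text
time_s: 12.47
tool_pos: [0.6105, -0.1265, 0.0097]
eef_rot: [0.628, 0.778, 0.008, 0.006]
force: [-0.6, 0.9, -0.8]
grip_width: 0.0707
[ 610.5 -126.5    9.7] yaw 0.214 w 70.7 t 12.47 F [-0.6  0.9 -0.8] q6 -0.61
time_s: 12.88
tool_pos: [0.6101, -0.1263, 0.0022]
eef_rot: [0.628, 0.778, 0.007, 0.005]
force: [0.6, -0.6, 0.2]
grip_width: 0.0712
[ 610.1 -126.3    2.2] yaw 0.214 w 71.2 t 12.88 F [ 0.6 -0.6  0.2] q6 -0.61
```

View pics/c2.png

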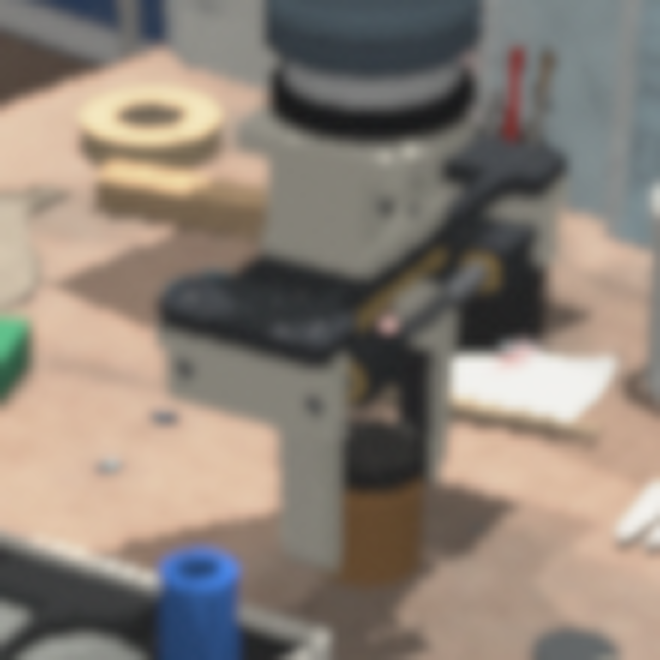

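```bash
python3 -m creep '{"xyz":[[1,2,0],[0,0,0],[0,0,0],[0,0,0],[0,0,0]],"turn":[0,0,0,0,0]}' 0.65 20; python3 st.py; python3 -m creep '{"xyz":[[0,0,0],[0,0,0],[0,0,0],[0,0,10],[0,0,20]],"turn":[0,0,0,0,0]}' ; python3 st.py
```

```text
time_s: 13.35
tool_pos: [0.6123, -0.1242, 0.0036]
eef_rot: [0.628, 0.779, 0.008, 0.007]
force: [0.7, 0.1, 1.2]
grip_width: 0.0418
[ 612.3 -124.2    3.6] yaw 0.214 w 41.8 t 13.35 F [0.7 0.1 1.2] q6 -0.61
time_s: 13.77
tool_pos: [0.6087, -0.1229, 0.0303]
eef_rot: [0.628, 0.779, 0.006, 0.002]
force: [-0.4, 0.5, -0.3]
grip_width: 0.0417
[ 608.7 -122.9   30.3] yaw 0.214 w 41.7 t 13.77 F [-0.4  0.5 -0.3] q6 -0.61
```

```bash
python3 -m creep '{"xyz":[[0,0,25],[-10,2,25],[-25,3,5],[-30,3,0],[-30,3,0]],"turn":[0,0,0,0,0]}' ; python3 st.py; python3 -m creep '{"xyz":[[-25,3,0],[-10,1,0],[0,0,0],[0,0,0],[0,0,0]],"turn":[0,0,0,0,0]}' ; python3 st.py
```

```text
time_s: 14.18
tool_pos: [0.5188, -0.114, 0.0943]
eef_rot: [0.627, 0.779, 0.008, 0.008]
force: [0.1, 0.7, -0.9]
grip_width: 0.0416
[ 518.8 -114.    94.3] yaw 0.215 w 41.6 t 14.18 F [ 0.1  0.7 -0.9] q6 -0.66
time_s: 14.6
tool_pos: [0.4775, -0.1087, 0.0983]
eef_rot: [0.628, 0.778, 0.008, 0.009]
force: [-0.4, 0.0, -0.8]
grip_width: 0.0418
[ 477.5 -108.7   98.3] yaw 0.214 w 41.8 t 14.6 F [-0.4  0.  -0.8] q6 -0.68
```

```bash
python3 -m creep '{"xyz":[[-3,1,-10],[0,0,-15],[0,0,-15],[0,0,-15],[0,0,-8]],"turn":[0,0,0,0,0]}' ; python3 st.py; python3 -m creep '{"xyz":[[0,0,0],[0,0,0],[0,0,0],[0,0,0],[0,0,0]],"turn":[0,0,0,0,0]}' ; python3 st.py; python3 - <<'E'
from bench import robot
z=robot.state()["tool_pos"]
from tf2 import *
v0=z; zz=z[2]-.0036
s,v,f=inhand("jar_flux","scene",z[0],z[1],zz,None,[0,1,2]); print(v,f)
a=cv2.resize(cv2.cvtColor(s["img"],cv2.COLOR_RGB2BGR)[180:270,230:330],None,fx=8,fy=8,interpolation=cv2.INTER_CUBIC)[:600]
D=lambda P,c:cv2.polylines(a,[((hull(s,P)-[230,180]+.5)*8-.5).astype(int)],True,c,1)
D(tf(M["jar_flux"],[z[0],z[1],0,zz]),(0,255,255))
D(tf(M["jar_flux"],[v[0],v[1],0,zz]),(0,0,255))
# scene-only tray
th=.224;y=-.0035;D(tf(cyl(.051,.006,.006),[.4745-y*np.sin(th),-.1012+y*np.cos(th),0]),(0,255,0))
cv2.imwrite("pics/c3.png",a)
E
```

```text
time_s: 15.02
tool_pos: [0.4836, -0.1108, 0.037]
eef_rot: [0.627, 0.779, 0.01, 0.015]
force: [-0.1, 0.9, -1.7]
grip_width: 0.0424
[ 483.6 -110.8   37. ] yaw 0.215 w 42.4 t 15.02 F [-0.1  0.9 -1.7] q6 -0.69
time_s: 15.43
tool_pos: [0.486, -0.1113, 0.0365]
eef_rot: [0.627, 0.779, 0.01, 0.015]
force: [-0.4, 0.5, -1.3]
grip_width: 0.0417
[ 486.  -111.3   36.5] yaw 0.215 w 41.7 t 15.43 F [-0.4  0.5 -1.3] q6 -0.68
[ 0.48520499 -0.10805475] -20.81850814819336
```

View pics/c3.png

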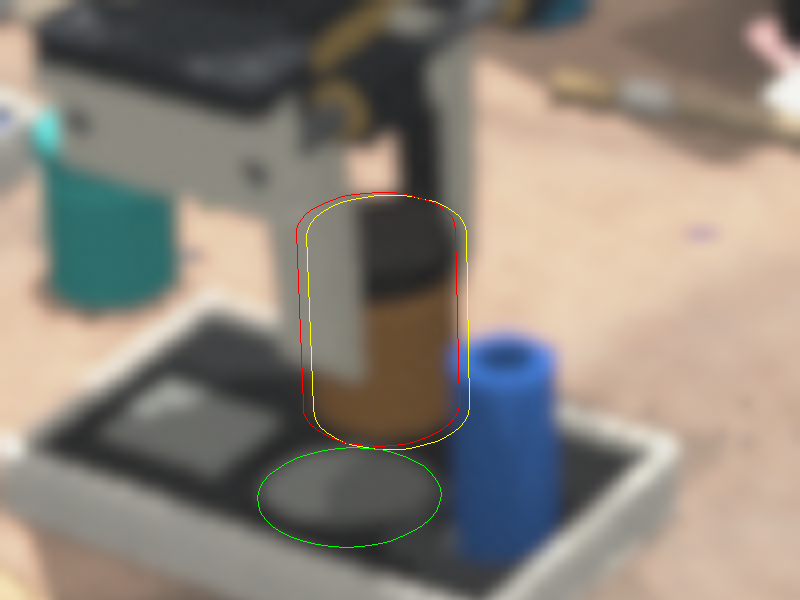

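```bash
python3 -m creep '{"xyz":[[-6,2,0],[-5,1.5,0],[0,0,-4],[0,0,-4],[0,0,0]],"turn":[0,0,0,0,0]}' ; python3 st.py
```

```text
time_s: 15.9
tool_pos: [0.4744, -0.1077, 0.0296]
eef_rot: [0.627, 0.779, 0.01, 0.016]
force: [-0.1, 0.5, -0.7]
grip_width: 0.0417
[ 474.4 -107.7   29.6] yaw 0.215 w 41.7 t 15.9 F [-0.1  0.5 -0.7] q6 -0.69
```

```bash
python3 -m creep '{"xyz":[[0,0,-4],[0,0,-4],[0,0,-4],[0,0,0],[0,0,0]],"turn":[0,0,0,0,0]}' ; python3 st.py; python3 pic.py c4 scene,230,180,100,75,8
```

```text
time_s: 16.32
tool_pos: [0.4741, -0.1077, 0.0156]
eef_rot: [0.627, 0.779, 0.01, 0.016]
force: [0.6, 0.4, -1.2]
grip_width: 0.0417
[ 474.1 -107.7   15.6] yaw 0.215 w 41.7 t 16.32 F [ 0.6  0.4 -1.2] q6 -0.69
```

View pics/c4.png

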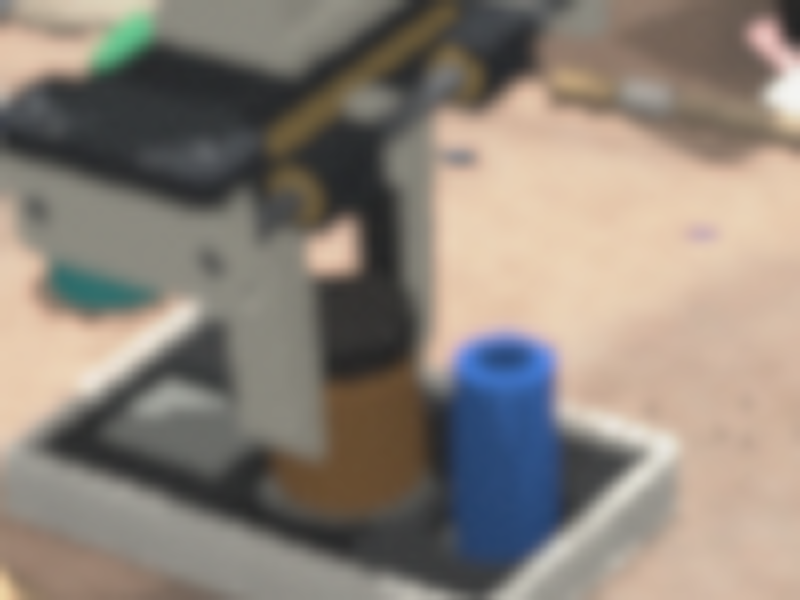

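```bash
python3 -m creep '{"xyz":[[0,0,-3],[0,0,-3],[0,0,0],[0,0,0],[0,0,0]],"turn":[0,0,0,0,0]}' ; python3 st.py; python3 -m creep '{"xyz":[[0,0,-1],[0,0,0],[0,0,0],[0,0,0],[0,0,0]],"turn":[0,0,0,0,0]}' 0.42 ; python3 st.py; python3 -m creep '{"xyz":[[0,0,5],[0,0,20],[0,0,30],[0,0,30],[0,0,0]],"turn":[0,0,0,0,0]}' ; python3 st.py;python3 pic.py c5 scene,230,180,100,75,8
```

```text
time_s: 16.78
tool_pos: [0.4748, -0.108, 0.0098]
eef_rot: [0.627, 0.779, 0.01, 0.017]
force: [-1.0, -0.4, 0.6]
grip_width: 0.042
[ 474.8 -108.     9.8] yaw 0.215 w 42.0 t 16.78 F [-1.  -0.4  0.6] q6 -0.69
time_s: 17.2
tool_pos: [0.4753, -0.1082, 0.0087]
eef_rot: [0.627, 0.779, 0.01, 0.017]
force: [0.1, 0.5, -0.0]
grip_width: 0.0541
[ 475.3 -108.2    8.7] yaw 0.215 w 54.1 t 17.2 F [ 0.1  0.5 -0. ] q6 -0.69
time_s: 17.62
tool_pos: [0.4729, -0.1071, 0.096]
eef_rot: [0.627, 0.779, 0.01, 0.014]
force: [1.2, -0.2, 0.6]
grip_width: 0.0537
[ 472.9 -107.1   96. ] yaw 0.215 w 53.7 t 17.62 F [ 1.2 -0.2  0.6] q6 -0.69
```

View pics/c5.png

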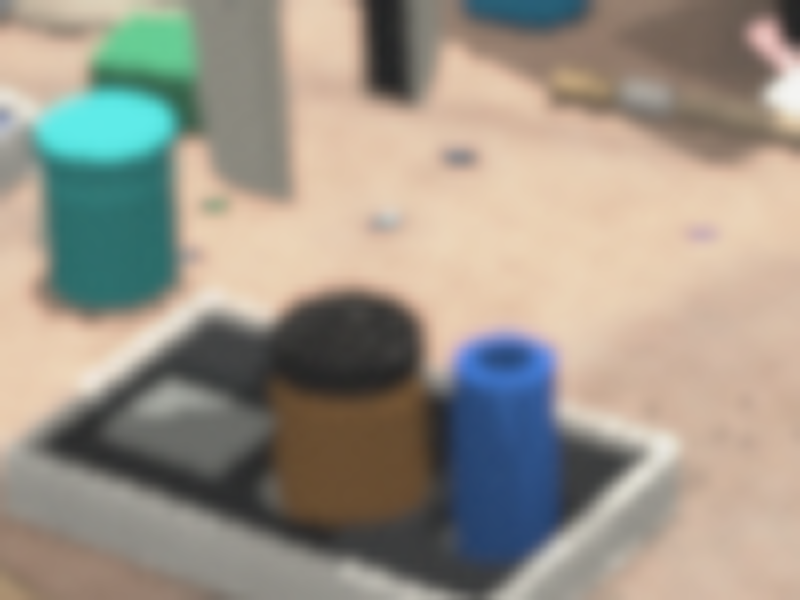

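```bash
python3 pic.py c6 scene,230,130,100,75,8; python3 - <<'E'
from h import *; from bench import vision,robot
from scipy.spatial.transform import Rotation as Ro
s=vision.snapshot("scene"); st=robot.state();p=st["tool_pos"];R=Ro.from_quat(st["eef_rot"]).as_matrix();w=st["grip_width"]
print(p,w)
for zz in(.017,-.015,-.02,-.025,-.03):
    print(zz,[tuple(((proj(s,[p+R@np.array([x,sg*(w/2+t),zz])])[0]-[230,130]+.5)*8).round().astype(int)) for sg in(-1,1) for x in(-.0075,.0075) for t in(0,.0175)])
T=vision.snapshot("top")
b=np.array([.5971,-.2387])
for z in(.012,.015,.019):
    q=ray(T,(336.1,197.2),z)[:2]; q2=ray(s,(361.4,241.8),z)[:2]; print(z,q,q2,q-b,np.linalg.norm(q-b), "yaw",np.arctan2((q-b)[0],-(q-b)[1]),np.arctan2((q2-b)[0],-(q2-b)[1]))
E
```

```text
[ 0.4696479  -0.10563814  0.09094547] 0.05413028591004173
0.017 [(np.int64(296), np.int64(746)), (np.int64(257), np.int64(777)), (np.int64(249), np.int64(731)), (np.int64(210), np.int64(762)), (np.int64(410), np.int64(656)), (np.int64(445), np.int64(628)), (np.int64(365), np.int64(642)), (np.int64(400), np.int64(614))]
-0.015 [(np.int64(289), np.int64(641)), (np.int64(249), np.int64(671)), (np.int64(242), np.int64(627)), (np.int64(202), np.int64(656)), (np.int64(405), np.int64(553)), (np.int64(441), np.int64(526)), (np.int64(359), np.int64(540)), (np.int64(395), np.int64(513))]
-0.02 [(np.int64(288), np.int64(624)), (np.int64(248), np.int64(654)), (np.int64(241), np.int64(610)), (np.int64(201), np.int64(639)), (np.int64(404), np.int64(537)), (np.int64(440), np.int64(509)), (np.int64(358), np.int64(523)), (np.int64(394), np.int64(497))]
-0.025 [(np.int64(286), np.int64(607)), (np.int64(247), np.int64(637)), (np.int64(239), np.int64(593)), (np.int64(199), np.int64(623)), (np.int64(403), np.int64(520)), (np.int64(439), np.int64(493)), (np.int64(357), np.int64(507)), (np.int64(394), np.int64(480))]
-0.03 [(np.int64(285), np.int64(591)), (np.int64(246), np.int64(620)), (np.int64(238), np.int64(577)), (np.int64(198), np.int64(606)), (np.int64(403), np.int64(504)), (np.int64(439), np.int64(477)), (np.int64(356), np.int64(491)), (np.int64(393), np.int64(464))]
0.012 [ 0.59504406 -0.25954093] [ 0.60272608 -0.25041946] [-0.00205594 -0.02084093] 0.020942091118547813 yaw -0.09833086584536774 0.4475714053180535
0.015 [ 0.59425336 -0.25904951] [ 0.59892233 -0.25318224] [-0.00284664 -0.02034951] 0.020547653870803057 yaw -0.13898566263316914 0.12517382737968247
0.019 [ 0.59319908 -0.25839429] [ 0.59385065 -0.25686596] [-0.00390092 -0.01969429] 0.020076911206447973 yaw -0.19554256170453838 -0.1769984300002527
```

View pics/c6.png

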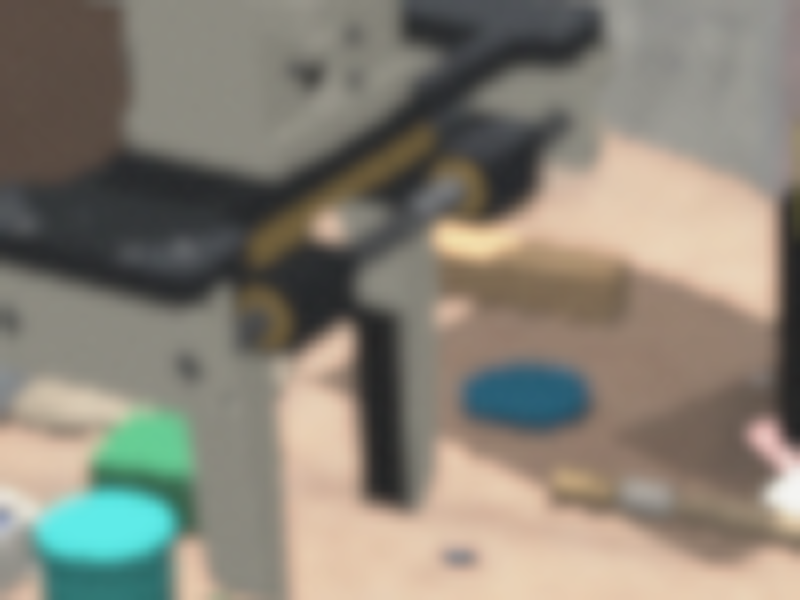

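```bash
python3 -m creep '{"xyz":[[20,-20,0],[27,-28,0],[27,-28,0],[27,-28,0],[22,-23,0]],"turn":[-0.12,-0.12,-0.12,0,0]}' 0.42 ; python3 st.py; python3 -m creep '{"xyz":[[4,-4,0],[0,0,0],[0,0,-6],[0,0,-6],[0,0,0]],"turn":[0,0,0,0,0]}' ; python3 st.py
```

```text
time_s: 18.23
tool_pos: [0.5856, -0.2278, 0.0819]
eef_rot: [0.761, 0.649, 0.005, 0.001]
force: [0.3, 0.1, 0.5]
grip_width: 0.0541
[ 585.6 -227.8   81.9] yaw -0.159 w 54.1 t 18.23 F [0.3 0.1 0.5] q6 -0.4
time_s: 18.65
tool_pos: [0.588, -0.2335, 0.0602]
eef_rot: [0.762, 0.648, 0.003, -0.004]
force: [-0.0, -0.5, 0.8]
grip_width: 0.0539
[ 588.  -233.5   60.2] yaw -0.162 w 53.9 t 18.65 F [-0.  -0.5  0.8] q6 -0.4
```

```bash
python3 -m creep '{"xyz":[[5,-3,-5],[4.5,-3,-10],[0,0,-12],[0,0,-12],[0,0,-8]],"turn":[0,0,0,0,0]}' ; python3 st.py; python3 -m creep '{"xyz":[[0,0,0],[0,0,0],[0,0,-5],[0,0,0],[0,0,0]],"turn":[0,0,0,0,0]}' ; python3 st.py; python3 pic.py d1 scene,300,170,110,90,7
```

```text
time_s: 19.07
tool_pos: [0.5975, -0.2369, 0.0111]
eef_rot: [0.761, 0.649, 0.003, -0.004]
force: [-0.3, 1.0, -0.2]
grip_width: 0.0539
[ 597.5 -236.9   11.1] yaw -0.159 w 53.9 t 19.07 F [-0.3  1.  -0.2] q6 -0.4
time_s: 19.48
tool_pos: [0.596, -0.2354, 0.0026]
eef_rot: [0.761, 0.649, 0.003, -0.006]
force: [0.3, -0.5, 0.1]
grip_width: 0.0538
[ 596.  -235.4    2.6] yaw -0.158 w 53.8 t 19.48 F [ 0.3 -0.5  0.1] q6 -0.4
```

View pics/d1.png

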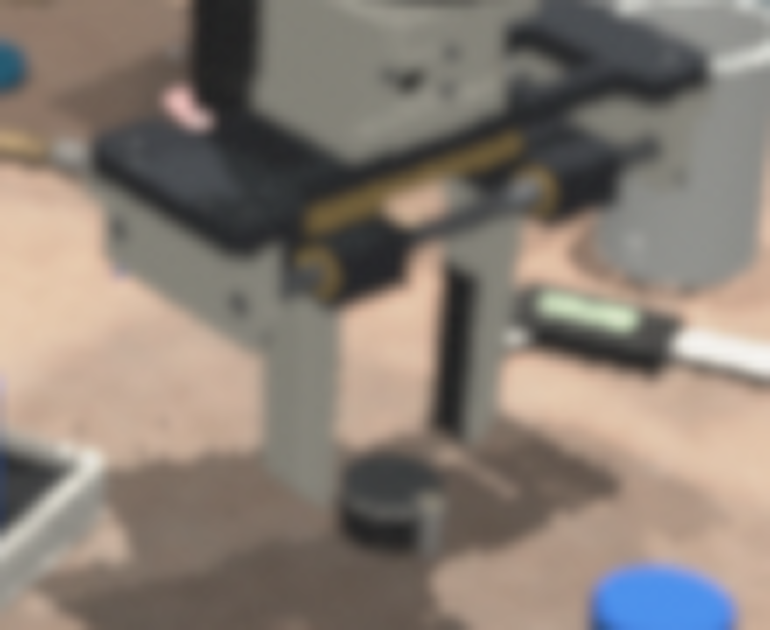

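```bash
python3 -m creep '{"xyz":[[1,-4,-3],[0,0,-4],[0,0,-4],[0,0,-2],[0,0,0]],"turn":[0,0,0,0,0]}' ; python3 st.py;  python3 -m creep '{"xyz":[[0,0,-2],[0,0,-2],[0,0,0],[0,0,0],[0,0,0]],"turn":[0,0,0,0,0]}' ; python3 st.py; python3 pic.py d2 scene,320,200,80,65,9
```

```text
time_s: 19.95
tool_pos: [0.598, -0.2408, -0.0101]
eef_rot: [0.761, 0.649, 0.003, -0.004]
force: [0.2, 0.2, -0.3]
grip_width: 0.0541
[ 598.  -240.8  -10.1] yaw -0.159 w 54.1 t 19.95 F [ 0.2  0.2 -0.3] q6 -0.41
time_s: 20.37
tool_pos: [0.5977, -0.2406, -0.015]
eef_rot: [0.761, 0.649, 0.003, -0.005]
force: [-0.6, -0.6, -0.7]
grip_width: 0.0543
[ 597.7 -240.6  -15. ] yaw -0.159 w 54.3 t 20.37 F [-0.6 -0.6 -0.7] q6 -0.41
```

View pics/d2.png

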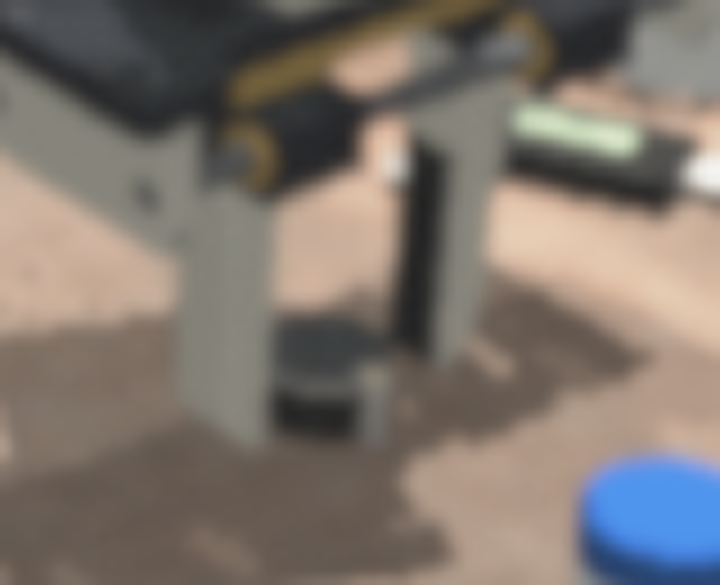

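```bash
python3 -m creep '{"xyz":[[0,1,-3],[0,0,-2],[0,0,0],[0,0,0],[0,0,0]],"turn":[0,0,0,0,0]}' ; python3 st.py; python3 pic.py d3 scene,320,200,80,65,9;  python3 - <<'E'
from h import *; from bench import vision,robot
from scipy.spatial.transform import Rotation as Ro
s=vision.snapshot("scene"); st=robot.state();p=st["tool_pos"];R=Ro.from_quat(st["eef_rot"]).as_matrix();w=st["grip_width"]
print(p,w)
i=cv2.imread("pics/d3.png")
for h,c in((.0,(0,0,255)),(.005,(0,255,255)),(.01,(0,255,0))):
    for sg in(-1,1):
        q=np.array([p+R@np.array([x,sg*(w/2+t),0]) for x,t in((-.0075,0),(.0075,0),(.0075,.0175),(-.0075,.0175))]);q[:,2]=h
        cv2.polylines(i,[((proj(s,q)-[320,200]+.5)*9).astype(int)],True,c,1)
cv2.imwrite("pics/d3o.png",i)
E
```

```text
time_s: 20.83
tool_pos: [0.5983, -0.2397, -0.0196]
eef_rot: [0.761, 0.649, 0.003, -0.004]
force: [0.2, -0.2, 0.3]
grip_width: 0.054
[ 598.3 -239.7  -19.6] yaw -0.158 w 54.0 t 20.83 F [ 0.2 -0.2  0.3] q6 -0.41
[ 0.59827684 -0.23975829 -0.01963257] 0.05352841711906508
```

View pics/d3o.png

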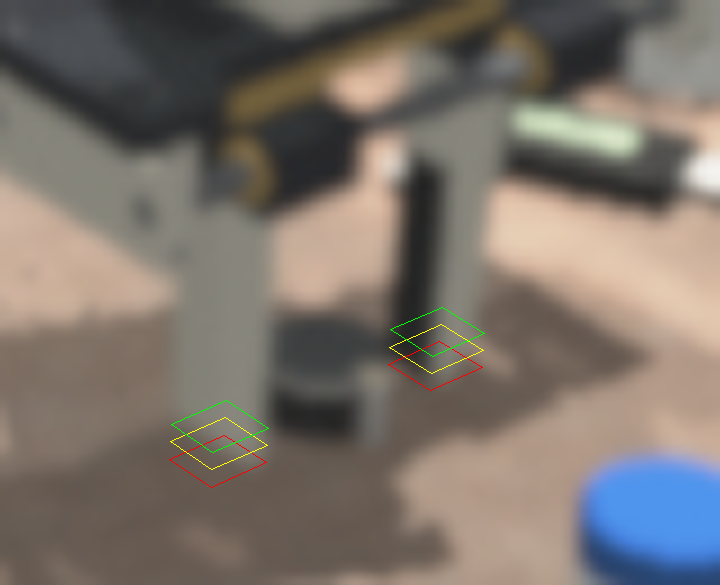

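```bash
python3 -m creep '{"xyz":[[0,0,2],[0,0,0],[0,0,0],[0,0,0],[0,0,0]],"turn":[0,0,0,0,0]}' 0.75 15; python3 st.py; python3 -m creep '{"xyz":[[0,0,0],[0,0,0],[0,0,5],[0,0,15],[0,0,15]],"turn":[0,0,0,0,0]}' ; python3 st.py; python3 pic.py d4 scene,300,170,110,90,7
```

```text
time_s: 21.35
tool_pos: [0.5982, -0.2397, -0.0175]
eef_rot: [0.761, 0.649, 0.003, -0.004]
force: [-0.1, -0.0, -0.2]
grip_width: 0.0312
[ 598.2 -239.7  -17.5] yaw -0.158 w 31.2 t 21.35 F [-0.1 -0.  -0.2] q6 -0.41
time_s: 21.77
tool_pos: [0.5953, -0.238, 0.0148]
eef_rot: [0.761, 0.649, 0.002, -0.008]
force: [-0.5, 0.0, -0.0]
grip_width: 0.0305
[ 595.3 -238.    14.8] yaw -0.159 w 30.5 t 21.77 F [-0.5  0.  -0. ] q6 -0.41
```

View pics/d4.png

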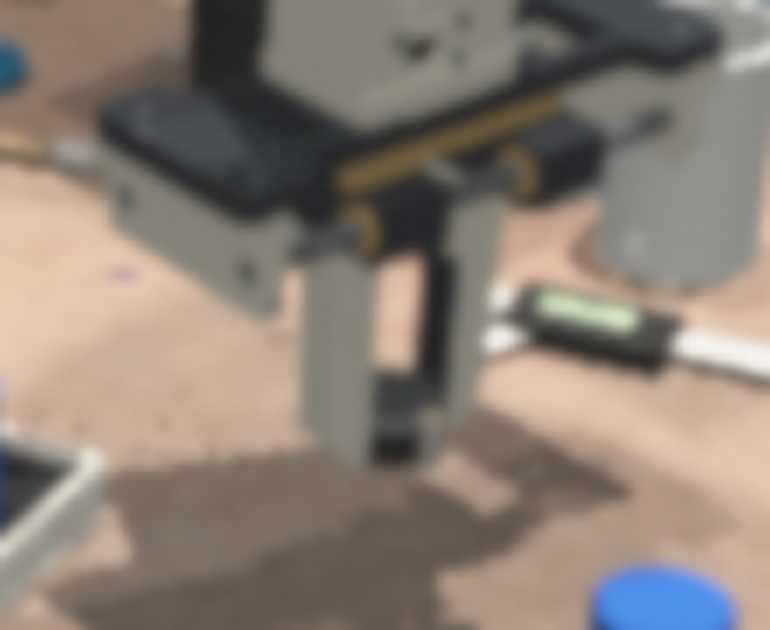

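```bash
python3 -m creep '{"xyz":[[0,0,20],[-3,4,25],[-15,20,15],[-22,31,0],[-22,31,0]],"turn":[0,0.1,0.1,0.1,0.07]}' ; python3 st.py; python3 -m creep '{"xyz":[[-22,31,0],[-20,28,0],[-15,21,0],[-6,9,0],[0,0,0]],"turn":[0,0,0,0,0]}' ; python3 st.py
```

```text
time_s: 22.23
tool_pos: [0.5384, -0.1583, 0.0815]
eef_rot: [0.625, 0.78, 0.001, -0.001]
force: [-0.3, 0.5, -1.2]
grip_width: 0.0313
[ 538.4 -158.3   81.5] yaw 0.22 w 31.3 t 22.23 F [-0.3  0.5 -1.2] q6 -0.71
time_s: 22.65
tool_pos: [0.4678, -0.061, 0.0825]
eef_rot: [0.622, 0.783, 0.002, -0.001]
force: [-0.5, -0.3, -0.2]
grip_width: 0.031
[467.8 -61.   82.5] yaw 0.227 w 31.0 t 22.65 F [-0.5 -0.3 -0.2] q6 -0.6
```

```bash
python3 -m creep '{"xyz":[[-5,8,0],[0,0,-10],[0,0,-10],[0,0,-10],[0,0,0]],"turn":[-0.01,0,0,0,0]}' ; python3 st.py; python3 -m creep '{"xyz":[[0,0,0],[0,0,-10],[0,0,-8],[0,0,0],[0,0,0]],"turn":[0,0,0,0,0]}' ; python3 st.py; python3 pic.py d5 scene,210,170,110,90,7
```

```text
time_s: 23.07
tool_pos: [0.4681, -0.0563, 0.0524]
eef_rot: [0.628, 0.778, 0.003, 0.003]
force: [-0.1, -0.3, -0.5]
grip_width: 0.031
[468.1 -56.3  52.4] yaw 0.213 w 31.0 t 23.07 F [-0.1 -0.3 -0.5] q6 -0.58
time_s: 23.48
tool_pos: [0.4709, -0.0593, 0.0334]
eef_rot: [0.629, 0.777, 0.003, 0.003]
force: [-0.2, 0.9, -1.2]
grip_width: 0.0311
[470.9 -59.3  33.4] yaw 0.209 w 31.1 t 23.48 F [-0.2  0.9 -1.2] q6 -0.58
```

View pics/d5.png

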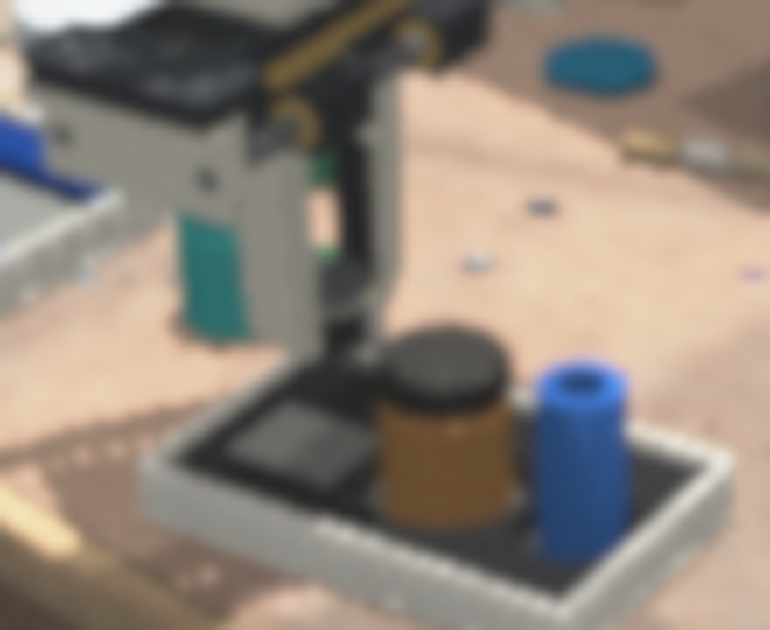

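```bash
python3 -m creep '{"xyz":[[-5,4,0],[-4,3,0],[0,0,-5],[0,0,-5],[0,0,0]],"turn":[0.01,0,0,0,0]}' ; python3 st.py; python3 -m creep '{"xyz":[[0,0,-5],[0,0,-4],[0,0,0],[0,0,0],[0,0,0]],"turn":[0,0,0,0,0]}' ; python3 st.py; python3 pic.py d6 scene,230,190,80,65,9
```

```text
time_s: 23.95
tool_pos: [0.4617, -0.0516, 0.0243]
eef_rot: [0.625, 0.781, 0.003, 0.005]
force: [-0.4, -0.3, -0.8]
grip_width: 0.0304
[461.7 -51.6  24.3] yaw 0.22 w 30.4 t 23.95 F [-0.4 -0.3 -0.8] q6 -0.58
time_s: 24.37
tool_pos: [0.4616, -0.0516, 0.0138]
eef_rot: [0.625, 0.781, 0.003, 0.004]
force: [-0.6, 0.3, -0.6]
grip_width: 0.0308
[461.6 -51.6  13.8] yaw 0.221 w 30.8 t 24.37 F [-0.6  0.3 -0.6] q6 -0.58
```

View pics/d6.png

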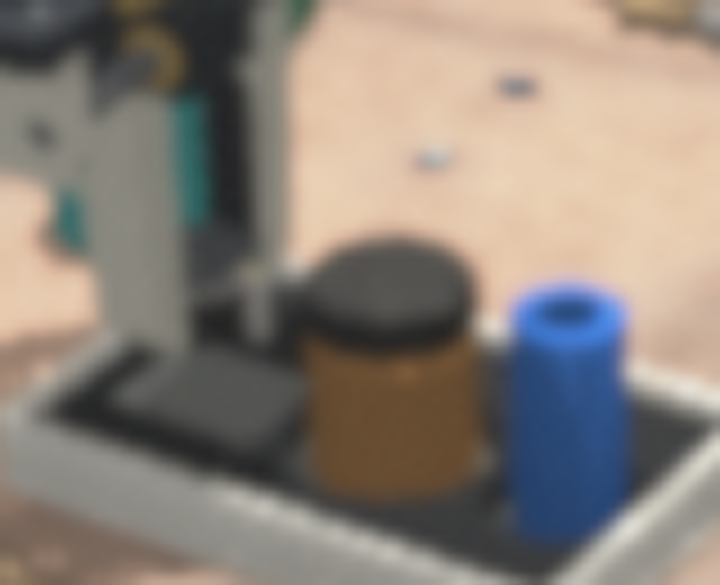

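```bash
python3 -m creep '{"xyz":[[0,0,-5],[0,0,-4],[0,0,-3],[0,0,0],[0,0,0]],"turn":[0,0,0,0,0]}' ; python3 st.py; python3 pic.py d7 scene,230,190,80,65,9
```

```text
time_s: 24.83
tool_pos: [0.462, -0.0518, 0.0008]
eef_rot: [0.625, 0.781, 0.003, 0.005]
force: [-1.8, -1.0, -0.5]
grip_width: 0.0305
[462.  -51.8   0.8] yaw 0.22 w 30.5 t 24.83 F [-1.8 -1.  -0.5] q6 -0.58
```

View pics/d7.png

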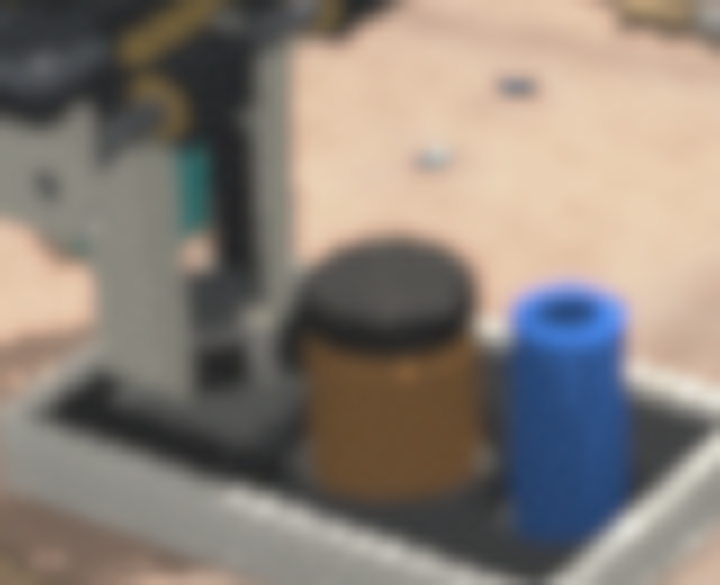

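```bash
python3 -m creep '{"xyz":[[0,0,-3],[0,0,-1],[0,0,0],[0,0,0],[0,0,0]],"turn":[0,0,0,0,0]}' ; python3 st.py; python3 -m creep '{"xyz":[[0,0,-2],[0,0,0],[0,0,0],[0,0,0],[0,0,0]],"turn":[0,0,0,0,0]}' ; python3 st.py; python3 pic.py d8 scene,230,190,80,65,9
```

```text
time_s: 25.3
tool_pos: [0.4622, -0.0518, -0.0034]
eef_rot: [0.625, 0.781, 0.003, 0.005]
force: [-0.5, -0.4, -0.3]
grip_width: 0.031
[462.2 -51.8  -3.4] yaw 0.221 w 31.0 t 25.3 F [-0.5 -0.4 -0.3] q6 -0.58
time_s: 25.72
tool_pos: [0.4629, -0.052, -0.0037]
eef_rot: [0.625, 0.781, 0.004, 0.006]
force: [-0.0, -1.2, -0.5]
grip_width: 0.0312
[462.9 -52.   -3.7] yaw 0.221 w 31.2 t 25.72 F [-0.  -1.2 -0.5] q6 -0.58
```

View pics/d8.png

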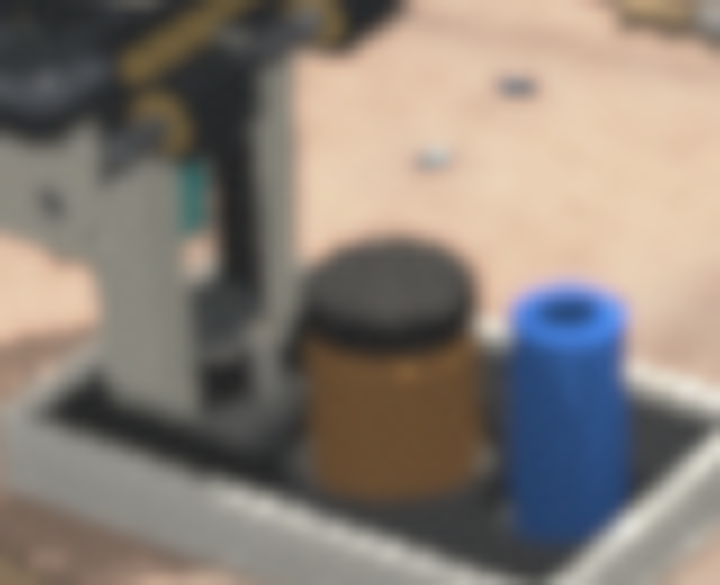

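```bash
python3 -m creep '{"xyz":[[0,0,-2],[0,0,-1],[0,0,0],[0,0,0],[0,0,0]],"turn":[0,0,0,0,0]}' ; python3 st.py; python3 pic.py d9 scene,230,190,80,65,9
```

```text
time_s: 26.18
tool_pos: [0.4633, -0.0522, -0.0037]
eef_rot: [0.625, 0.781, 0.004, 0.007]
force: [0.5, -0.3, -0.4]
grip_width: 0.0305
[463.3 -52.2  -3.7] yaw 0.222 w 30.5 t 26.18 F [ 0.5 -0.3 -0.4] q6 -0.58
```

View pics/d9.png

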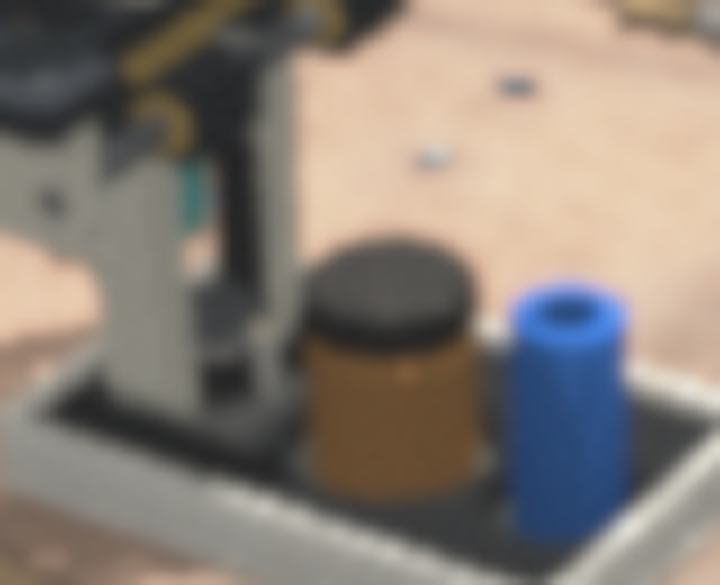

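```bash
T='from bench import robot;s=robot.state();print(s["joint_torque"].round(2),s["force"].round(2),s["torque"].round(3),s["tool_pos"],s["q"])'; python3 -c "$T"; python3 -m creep '{"xyz":[[0,0,-2],[0,0,-2],[0,0,0],[0,0,0],[0,0,0]],"turn":[0,0,0,0,0]}' >/dev/null; python3 -c "$T"; python3 st.py
```

```text
[ 1.000e-02 -3.945e+01 -1.873e+01  5.000e-02 -1.000e-02  0.000e+00] [-0.25  0.06 -0.28] [-0.068  0.055 -0.008] [ 0.46330726 -0.0521657  -0.00377801] [-0.35461555  0.35091376  1.99253737  0.00422917  0.78278823 -0.57908465]
[ 3.000e-02 -3.967e+01 -1.885e+01  5.000e-02  1.000e-02 -0.000e+00] [-0.62 -0.31  0.31] [-0.098  0.045 -0.017] [ 0.46387668 -0.05234084 -0.00356189] [-0.35430505  0.35033577  1.99274528  0.00384272  0.78110619 -0.57944238]
[463.9 -52.3  -3.6] yaw 0.222 w 31.0 t 26.65 F [-0.6 -0.3  0.3] q6 -0.58
```

```bash
python3 pic.py e1 scene,0,0,560,420,1.4; python3 pic.py e2 top,0,0,560,420,1.4
```

```text
(no output)
```

View pics/e1.png

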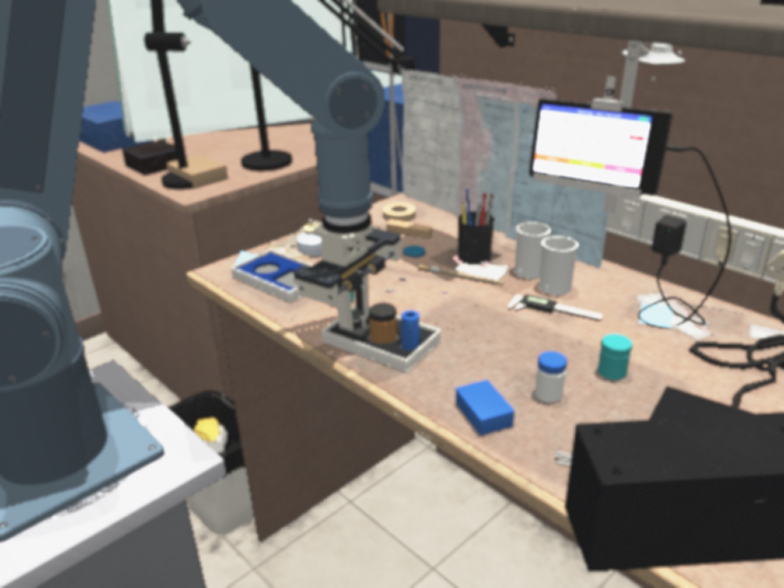

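View pics/e2.png

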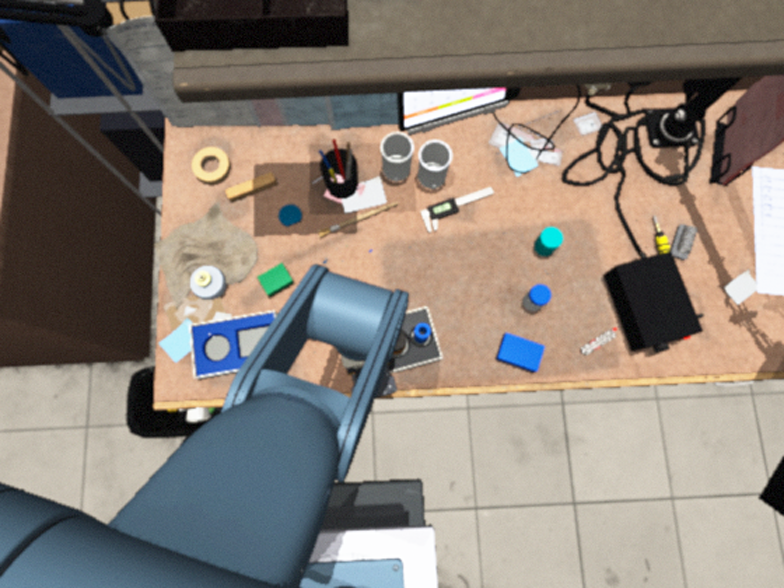

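```bash
cat > ov.py <<'E'
from h import *; from bench import vision,robot
import sys
s=vision.snapshot("scene"); p=robot.state()["tool_pos"]
f=12;X,Y,W,H=245,215,65,45
a=cv2.resize(cv2.cvtColor(s["img"],cv2.COLOR_RGB2BGR)[Y:Y+H,X:X+W],None,fx=f,fy=f,interpolation=cv2.INTER_CUBIC)
D=lambda P,c:cv2.polylines(a,[((hull(s,P)-[X,Y]+.5)*f-.5).astype(int)],True,c,1)
th=.22
t=[.4745,-.1012,.224]
for P,z,c in((box(.046,.052,0),.016,(255,255,0)),(box(.04,.046,0),.013,(255,255,0)),(box(.04,.046,0),.010,(0,255,0))):
    Q=P.copy();Q[:,1]+=.0505;Q[:,2]=z;D(tf(Q,t),c)
# loupe at TCP, shifted by scene bias (+0.7,+3.2) 
o=np.array([p[0]+.003*np.sin(th),p[1]-.003*np.cos(th)])+[.0007,.0032]
z=p[2]+.0175
D(tf(cyl(.032,.014,0,0,.003),[*o,th,z]),(0,0,255)); D(tf(cyl(.008,.012,0,0,-.015),[*o,th,z]),(0,0,255))
cv2.imwrite(sys.argv[1],a)
E
python3 ov.py pics/e3.png
```

```text
(no output)
```

View pics/e3.png

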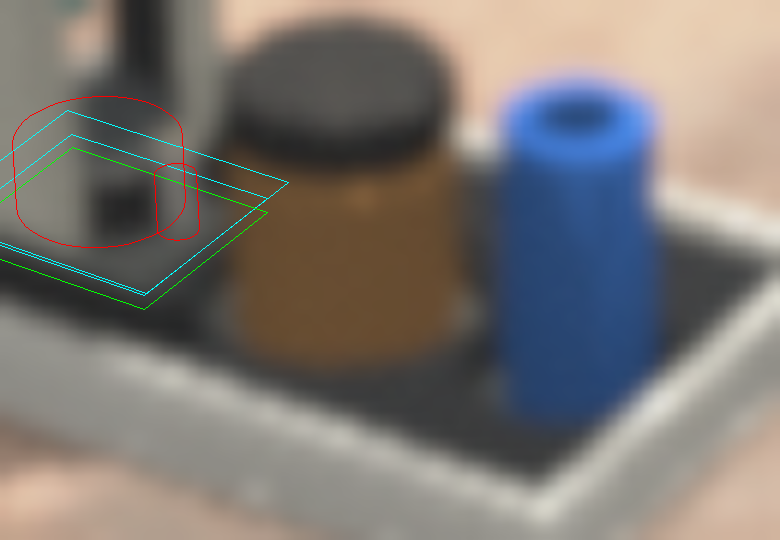

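```bash
python3 -m creep '{"xyz":[[0,0,0],[0,0,0],[0,0,0],[0,0,-1],[0,0,-2]],"turn":[0,0,0,0,0]}'; python3 st.py
```

```text
time_s: 27.22
tool_pos: [0.4639, -0.0523, -0.0047]
eef_rot: [0.624, 0.781, 0.004, 0.007]
force: [-13.5, 2.5, 42.5]
grip_width: 0.031
[463.9 -52.3  -4.7] yaw 0.223 w 31.0 t 27.22 F [-13.5   2.5  42.5] q6 -0.58
```

```bash
python3 -m creep '{"xyz":[[0,0,3],[-4,0,0],[0,0,0],[0,0,-1],[0,0,0]],"turn":[0,0,0,0,0]}'; python3 st.py; python3 -m creep '{"xyz":[[0,0,0],[0,0,0],[0,0,-1],[0,0,-1],[0,0,-0.5]],"turn":[0,0,0,0,0]}'; python3 st.py;python3 ov.py pics/e4.png
```

```text
time_s: 27.63
tool_pos: [0.4593, -0.0523, -0.0026]
eef_rot: [0.624, 0.781, 0.004, 0.008]
force: [-0.7, -0.0, -0.0]
grip_width: 0.0309
[459.3 -52.3  -2.6] yaw 0.223 w 30.9 t 27.63 F [-0.7 -0.  -0. ] q6 -0.58
time_s: 28.05
tool_pos: [0.4588, -0.0522, -0.0036]
eef_rot: [0.624, 0.781, 0.003, 0.007]
force: [-2.3, -0.3, 3.3]
grip_width: 0.0311
[458.8 -52.2  -3.6] yaw 0.223 w 31.1 t 28.05 F [-2.3 -0.3  3.3] q6 -0.58
```

View pics/e4.png

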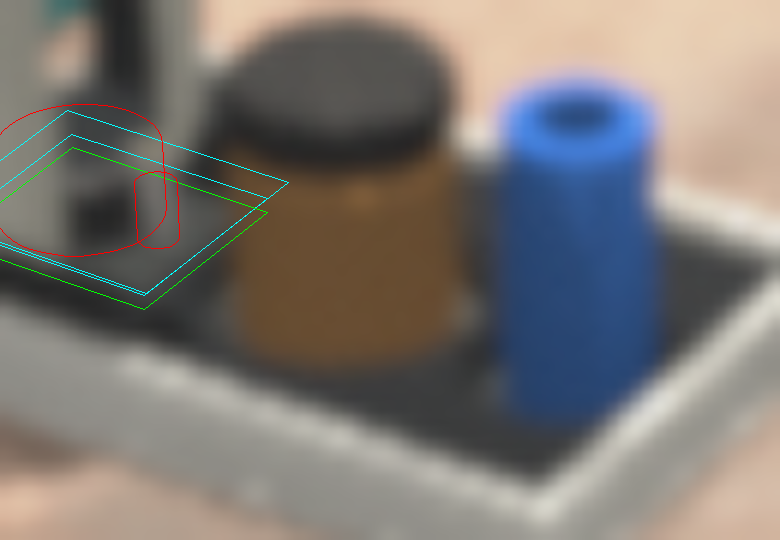

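```bash
python3 -m creep '{"xyz":[[0,0,1],[3,0.5,0],[0,0,0],[0,0,0],[0,0,0]],"turn":[-0.01,0,0,0,0]}'; python3 st.py; python3 -m creep '{"xyz":[[0,0,0],[0,0,0],[0,0,0],[0,0,0],[0,0,0]],"turn":[0,0,0,0,0]}' 0.52; python3 st.py; python3 pic.py e5 scene,230,190,80,65,9
```

```text
time_s: 28.52
tool_pos: [0.4624, -0.0517, -0.0029]
eef_rot: [0.628, 0.778, 0.003, 0.007]
force: [0.7, 0.1, -0.2]
grip_width: 0.0309
[462.4 -51.7  -2.9] yaw 0.213 w 30.9 t 28.52 F [ 0.7  0.1 -0.2] q6 -0.57
time_s: 28.93
tool_pos: [0.4621, -0.0516, -0.0034]
eef_rot: [0.628, 0.778, 0.003, 0.006]
force: [0.5, 0.3, -0.4]
grip_width: 0.0448
[462.1 -51.6  -3.4] yaw 0.213 w 44.8 t 28.93 F [ 0.5  0.3 -0.4] q6 -0.57
```

View pics/e5.png

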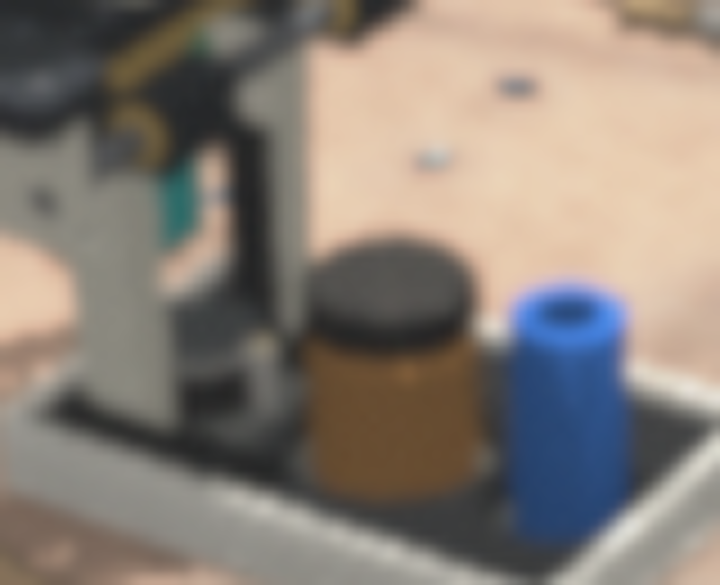

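Now up and away toward the green block, then view the tray.

```bash
python3 -m creep '{"xyz":[[0,0,3],[0,0,10],[0,0,25],[5,5,30],[15,15,20]],"turn":[0,0,0,0,0]}'; python3 st.py; python3 -m creep '{"xyz":[[25,28,0],[25,28,0],[25,28,0],[20,25,0],[10,15,0]],"turn":[0.06,0.06,0.06,0.06,0.04]}' 0.3;  python3 st.py; python3 pic.py f1 scene,230,190,100,75,8 ; python3 pic.py f1t top,235,205,90,75,8
```

```text
time_s: 29.4
tool_pos: [0.4753, -0.031, 0.0834]
eef_rot: [0.629, 0.777, 0.0, -0.0]
force: [1.2, -0.1, -0.4]
grip_width: 0.0444
[475.3 -31.   83.4] yaw 0.21 w 44.4 t 29.4 F [ 1.2 -0.1 -0.4] q6 -0.51
time_s: 29.82
tool_pos: [0.5888, 0.0964, 0.0926]
eef_rot: [0.512, 0.859, 0.004, 0.006]
force: [-0.5, -0.2, 0.3]
grip_width: 0.065
[588.8  96.4  92.6] yaw 0.496 w 65.0 t 29.82 F [-0.5 -0.2  0.3] q6 -0.52
```

View pics/f1.png

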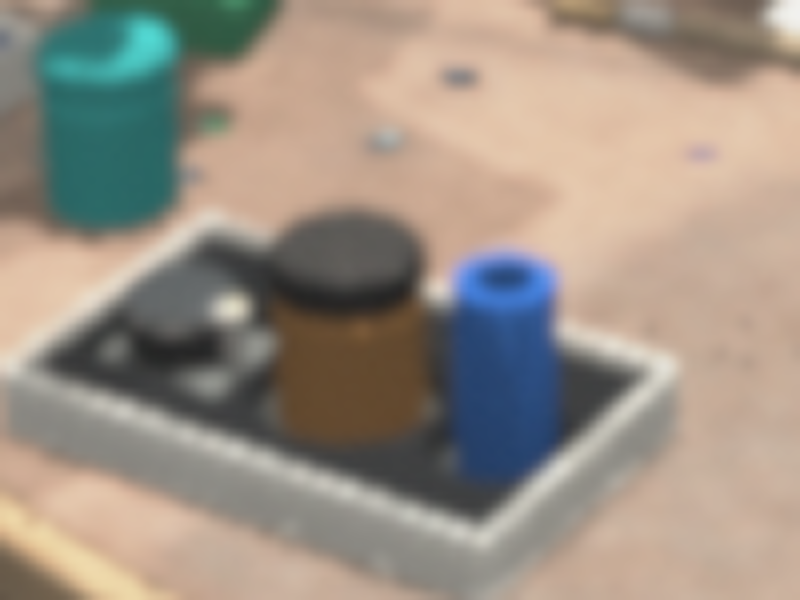

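View pics/f1t.png

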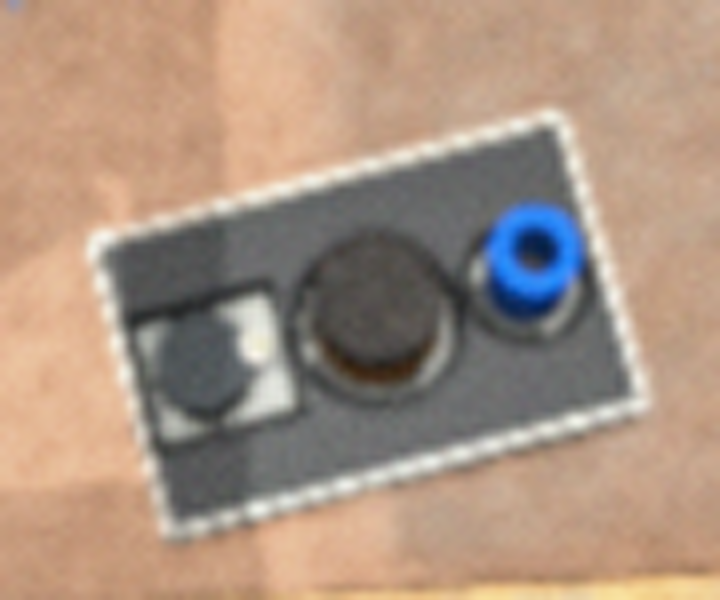

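```bash
python3 -m creep '{"xyz":[[10,8,-10],[8,7,-10],[0,0,-15],[0,0,-15],[0,0,0]],"turn":[0,0,0,0,0]}'; python3 st.py; python3 -m creep '{"xyz":[[0,0,0],[0,0,-7],[0,0,-7],[0,0,0],[0,0,0]],"turn":[0,0,0,0,0]}';  python3 st.py; python3 pic.py g1 scene,200,120,110,90,7
```

```text
time_s: 30.33
tool_pos: [0.605, 0.1101, 0.0403]
eef_rot: [0.513, 0.858, 0.002, 0.006]
force: [-0.1, 0.3, -0.6]
grip_width: 0.0652
[605.  110.1  40.3] yaw 0.492 w 65.2 t 30.33 F [-0.1  0.3 -0.6] q6 -0.49
time_s: 30.75
tool_pos: [0.6042, 0.1077, 0.026]
eef_rot: [0.515, 0.857, 0.002, 0.006]
force: [0.0, 0.1, 0.3]
grip_width: 0.0654
[604.2 107.7  26. ] yaw 0.489 w 65.4 t 30.75 F [0.  0.1 0.3] q6 -0.49
```

View pics/g1.png

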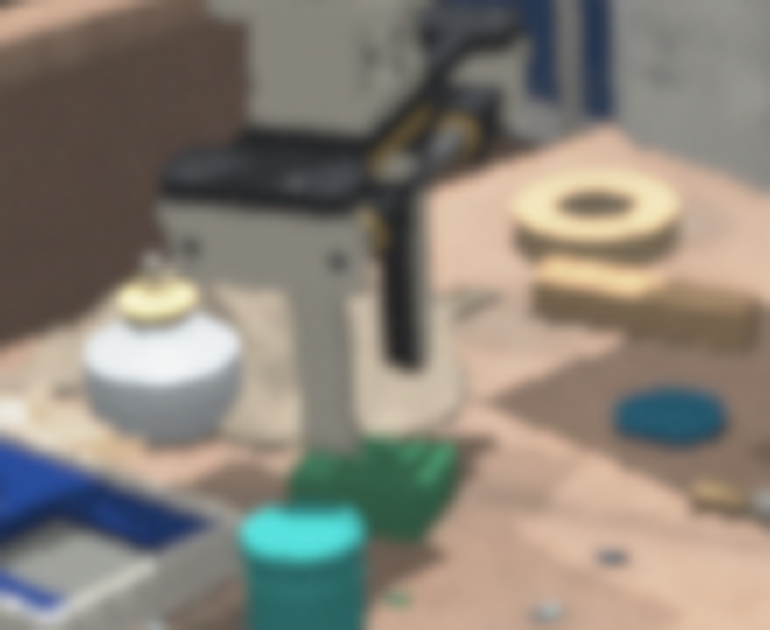

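```bash
python3 -m creep '{"xyz":[[3,4.5,0],[0,0,-6],[0,0,-6],[0,0,-6],[0,0,0]],"turn":[0.005,0,0,0,0]}'; python3 st.py; python3 -m creep '{"xyz":[[0,0,-5],[0,0,-5],[0,0,0],[0,0,0],[0,0,0]],"turn":[0,0,0,0,0]}';  python3 st.py; python3 pic.py g2 scene,200,120,110,90,7
```

```text
time_s: 31.22
tool_pos: [0.6088, 0.1129, 0.008]
eef_rot: [0.513, 0.859, 0.003, 0.007]
force: [-0.1, 0.6, 0.3]
grip_width: 0.065
[608.8 112.9   8. ] yaw 0.494 w 65.0 t 31.22 F [-0.1  0.6  0.3] q6 -0.49
time_s: 31.63
tool_pos: [0.6078, 0.113, -0.0044]
eef_rot: [0.513, 0.859, 0.002, 0.006]
force: [0.2, -0.1, 0.6]
grip_width: 0.0648
[607.8 113.   -4.4] yaw 0.495 w 64.8 t 31.63 F [ 0.2 -0.1  0.6] q6 -0.49
```

View pics/g2.png

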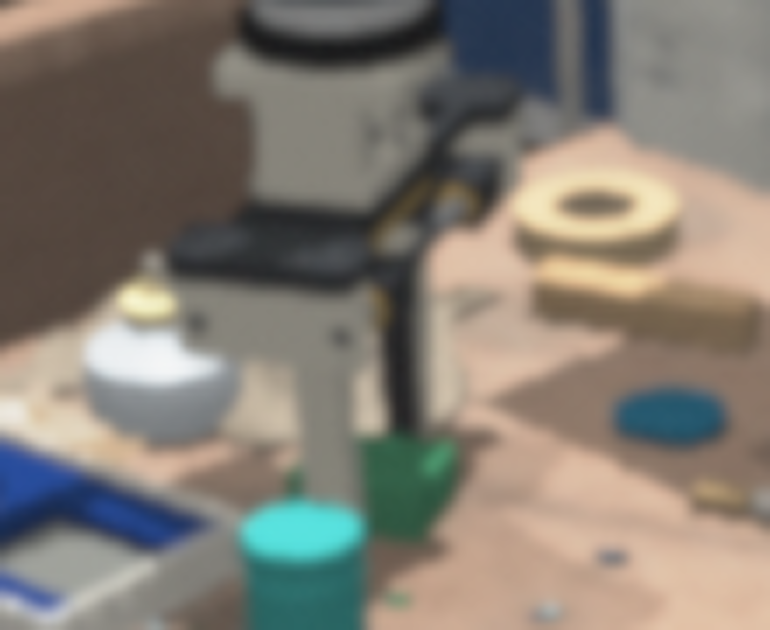

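```bash
python3 -m creep '{"xyz":[[0,-1,-3],[0,0,-1],[0,0,0],[0,0,0],[0,0,0]],"turn":[0,0,0,0,0]}' 0.65 20; python3 st.py; python3 -m creep '{"xyz":[[0,0,0],[0,0,0],[0,0,8],[0,0,20],[0,0,25]],"turn":[0,0,0,0,0]}';  python3 st.py; python3 pic.py g3 scene,200,120,110,90,7
```

```text
time_s: 32.1
tool_pos: [0.6085, 0.1117, -0.008]
eef_rot: [0.513, 0.859, 0.003, 0.007]
force: [0.5, 1.4, 0.1]
grip_width: 0.0419
[608.5 111.7  -8. ] yaw 0.494 w 41.9 t 32.1 F [0.5 1.4 0.1] q6 -0.49
time_s: 32.52
tool_pos: [0.6034, 0.1116, 0.0413]
eef_rot: [0.513, 0.859, -0.001, 0.001]
force: [0.7, -0.1, -0.3]
grip_width: 0.0416
[603.4 111.6  41.3] yaw 0.494 w 41.6 t 32.52 F [ 0.7 -0.1 -0.3] q6 -0.49
```

View pics/g3.png

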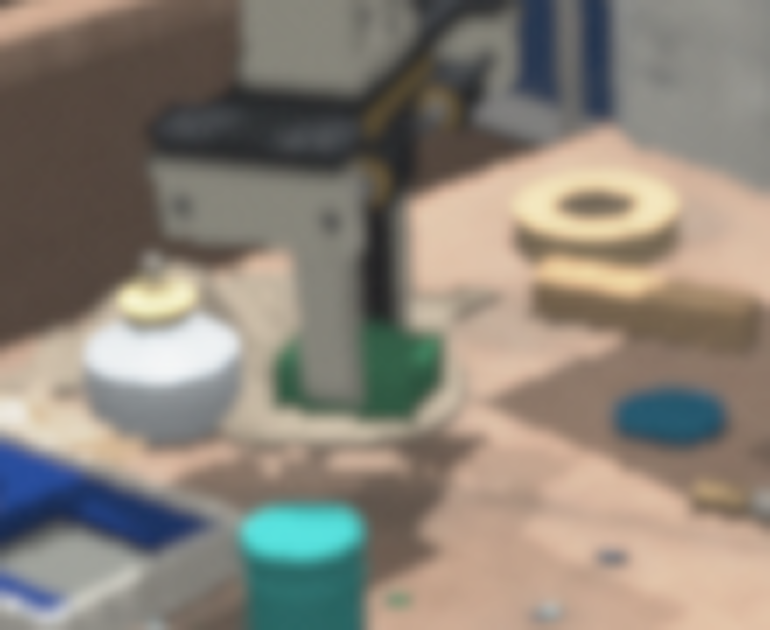

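```bash
python3 -m creep '{"xyz":[[0,0,15],[-15,5,10],[-22,8,0],[-25,9,0],[-22,8,0]],"turn":[-0.08,-0.08,-0.08,-0.08,-0.05]}'; python3 st.py; python3 -m creep '{"xyz":[[-15,5,0],[-8,3,0],[0,0,0],[0,0,0],[0,0,0]],"turn":[0,0,0,0,0]}';  python3 st.py
```

```text
time_s: 32.98
tool_pos: [0.5294, 0.1404, 0.0801]
eef_rot: [0.669, 0.743, 0.005, 0.012]
force: [0.2, 0.7, -0.4]
grip_width: 0.0416
[529.4 140.4  80.1] yaw 0.105 w 41.6 t 32.98 F [ 0.2  0.7 -0.4] q6 -0.04
time_s: 33.4
tool_pos: [0.5029, 0.1504, 0.0829]
eef_rot: [0.669, 0.743, 0.006, 0.013]
force: [-0.2, 0.0, -0.4]
grip_width: 0.042
[502.9 150.4  82.9] yaw 0.105 w 42.0 t 33.4 F [-0.2  0.  -0.4] q6 -0.01
```

```bash
python3 -m creep '{"xyz":[[-9,0,0],[0,0,-10],[0,0,-10],[0,0,-10],[0,0,0]],"turn":[0.015,0,0,0,0]}'; python3 st.py; python3 -m creep '{"xyz":[[0,0,0],[0,0,0],[0,0,0],[0,0,0],[0,0,0]],"turn":[0,0,0,0,0]}';  python3 st.py
```

```text
time_s: 33.82
tool_pos: [0.4966, 0.149, 0.0501]
eef_rot: [0.663, 0.748, 0.007, 0.014]
force: [-0.1, -0.6, -0.6]
grip_width: 0.0416
[496.6 149.   50.1] yaw 0.12 w 41.6 t 33.82 F [-0.1 -0.6 -0.6] q6 -0.03
time_s: 34.23
tool_pos: [0.4965, 0.1484, 0.0483]
eef_rot: [0.664, 0.748, 0.006, 0.013]
force: [0.1, -0.3, -0.3]
grip_width: 0.0421
[496.5 148.4  48.3] yaw 0.12 w 42.1 t 34.23 F [ 0.1 -0.3 -0.3] q6 -0.03
```

```bash
python3 -m creep '{"xyz":[[-3.5,1.5,0],[0,0,-7],[0,0,-7],[0,0,-7],[0,0,0]],"turn":[0,0,0,0,0]}'; python3 st.py; cat > ov2.py <<'E'
from h import *; from bench import vision,robot
import sys
s=vision.snapshot("scene"); p=robot.state()["tool_pos"]
f=9;X,Y,W,H=165,165,85,60
a=cv2.resize(cv2.cvtColor(s["img"],cv2.COLOR_RGB2BGR)[Y:Y+H,X:X+W],None,fx=f,fy=f,interpolation=cv2.INTER_CUBIC)
D=lambda P,c:cv2.polylines(a,[((hull(s,P)-[X,Y]+.5)*f-.5).astype(int)],True,c,1)
t=[.4887,.1905,.120]
for P,z,c in((box(.056,.069,0),.016,(255,255,0)),(box(.05,.063,0),.013,(255,255,0)),(box(.05,.063,0),.006,(0,255,0))):
    Q=P.copy();Q[:,1]-=.036;Q[:,2]=z;D(tf(Q,t),c)
for P,z,c in((cyl(.053,0),.016,(255,255,0)),(cyl(.047,0),.006,(0,255,0))):
    Q=P.copy();Q[:,1]+=.036;Q[:,2]=z;D(tf(Q,t),c)
D(tf(M["wax_block_b"],[p[0]-.0011,p[1]+.0007+.004,.12,p[2]+.008]),(0,0,255))
cv2.imwrite(sys.argv[1],a)
E
python3 ov2.py pics/g4.png
```

```text
time_s: 34.65
tool_pos: [0.4935, 0.1503, 0.0266]
eef_rot: [0.663, 0.748, 0.008, 0.014]
force: [-0.0, 0.1, -0.4]
grip_width: 0.0417
[493.5 150.3  26.6] yaw 0.12 w 41.7 t 34.65 F [-0.   0.1 -0.4] q6 -0.03
```

View pics/g4.png

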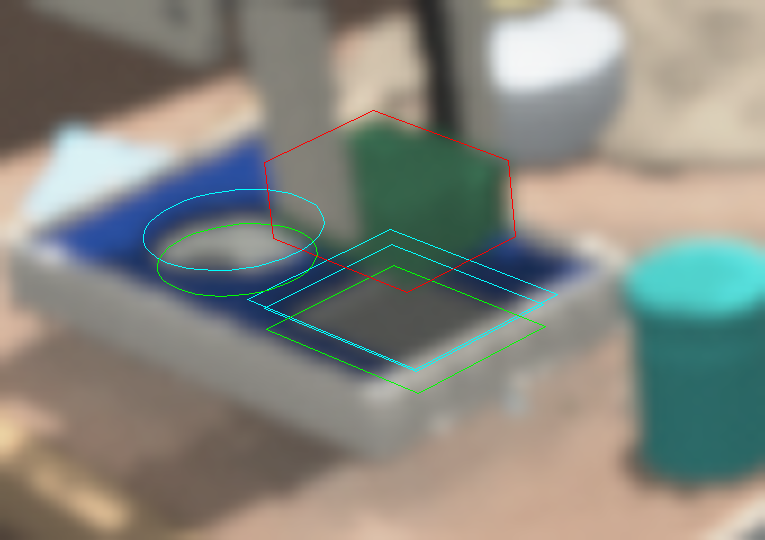

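```bash
python3 -m creep '{"xyz":[[-0.5,-0.5,-5],[0,0,-5],[0,0,-5],[0,0,0],[0,0,0]],"turn":[0,0,0,0,0]}'; python3 st.py; python3 pic.py g5 scene,165,165,85,60,9;  python3 pic.py g5t top,125,205,90,75,8
```

```text
time_s: 35.12
tool_pos: [0.4932, 0.1497, 0.0101]
eef_rot: [0.663, 0.748, 0.007, 0.014]
force: [-0.2, -0.1, -1.2]
grip_width: 0.042
[493.2 149.7  10.1] yaw 0.12 w 42.0 t 35.12 F [-0.2 -0.1 -1.2] q6 -0.03
```

View pics/g5.png

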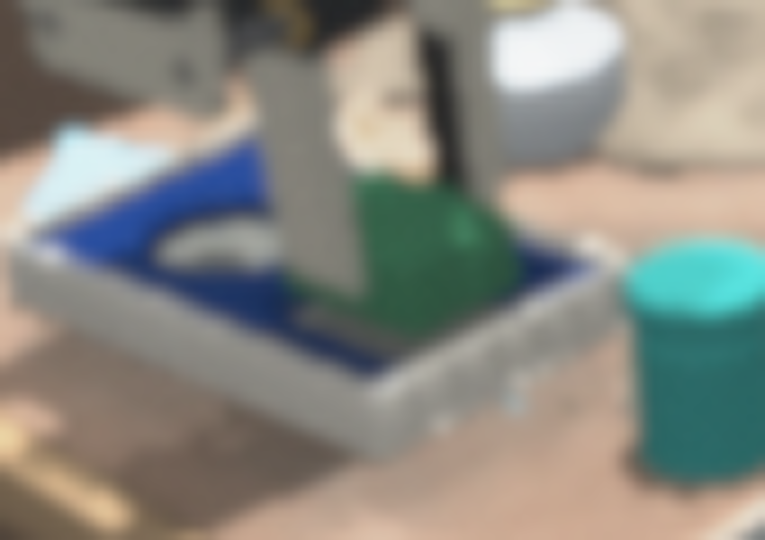

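View pics/g5t.png

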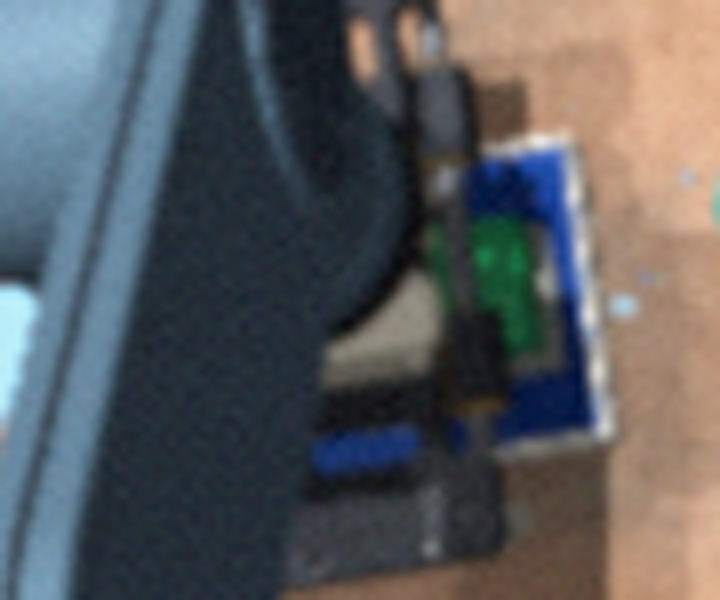

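```bash
python3 -m creep '{"xyz":[[0,0,-4],[0,0,-3],[0,0,0],[0,0,-0.5],[0,0,-0.5]],"turn":[0,0,0,0,0]}'; python3 st.py;  python3 -m creep '{"xyz":[[0,0,-2],[0,0,0],[0,0,-0.5],[0,0,-0.5],[0,0,-0.5]],"turn":[0,0,0,0,0]}'; python3 st.py;  python3 pic.py g6 scene,165,165,85,60,9
```

```text
time_s: 35.63
tool_pos: [0.4939, 0.1498, 0.0022]
eef_rot: [0.663, 0.748, 0.008, 0.015]
force: [-0.5, -0.8, -0.7]
grip_width: 0.0417
[493.9 149.8   2.2] yaw 0.12 w 41.7 t 35.63 F [-0.5 -0.8 -0.7] q6 -0.03
time_s: 36.05
tool_pos: [0.4941, 0.1499, -0.0015]
eef_rot: [0.663, 0.748, 0.008, 0.015]
force: [-0.2, 0.3, -0.8]
grip_width: 0.0419
[494.1 149.9  -1.5] yaw 0.12 w 41.9 t 36.05 F [-0.2  0.3 -0.8] q6 -0.02
```

View pics/g6.png

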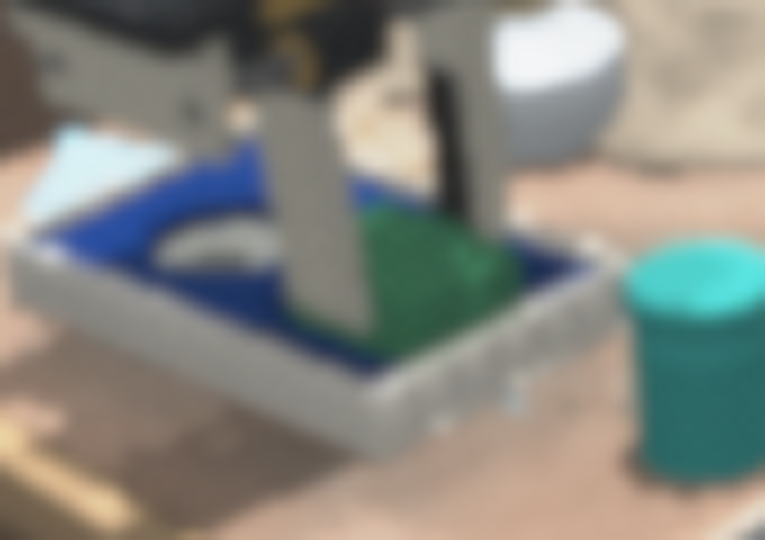

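```bash
python3 -m creep '{"xyz":[[0,0,-1],[0,0,-0.5],[0,0,0],[0,0,0],[0,0,0]],"turn":[0,0,0,0,0]}'; python3 st.py;  python3 -m creep '{"xyz":[[0,0,0],[0,0,0],[0,0,0],[0,0,0],[0,0,0]],"turn":[0,0,0,0,0]}' 0.45; python3 st.py;python3 -m creep '{"xyz":[[0,0,5],[0,0,15],[0,0,25],[0,0,30],[0,-20,20]],"turn":[0,0,0,0,0]}'; python3 st.py;  python3 pic.py g7 scene,165,165,85,60,9
```

```text
time_s: 36.52
tool_pos: [0.4944, 0.1499, -0.0014]
eef_rot: [0.663, 0.748, 0.009, 0.015]
force: [0.2, 0.4, -0.4]
grip_width: 0.0415
[494.4 149.9  -1.4] yaw 0.12 w 41.5 t 36.52 F [ 0.2  0.4 -0.4] q6 -0.02
time_s: 36.93
tool_pos: [0.4947, 0.1499, -0.0016]
eef_rot: [0.663, 0.748, 0.009, 0.015]
force: [-0.9, -0.9, 0.4]
grip_width: 0.0516
[494.7 149.9  -1.6] yaw 0.12 w 51.6 t 36.93 F [-0.9 -0.9  0.4] q6 -0.02
time_s: 37.35
tool_pos: [0.4894, 0.1311, 0.0925]
eef_rot: [0.663, 0.749, 0.005, 0.011]
force: [2.1, -0.0, 0.9]
grip_width: 0.051
[489.4 131.1  92.5] yaw 0.122 w 51.0 t 37.35 F [ 2.1 -0.   0.9] q6 -0.07
```

View pics/g7.png

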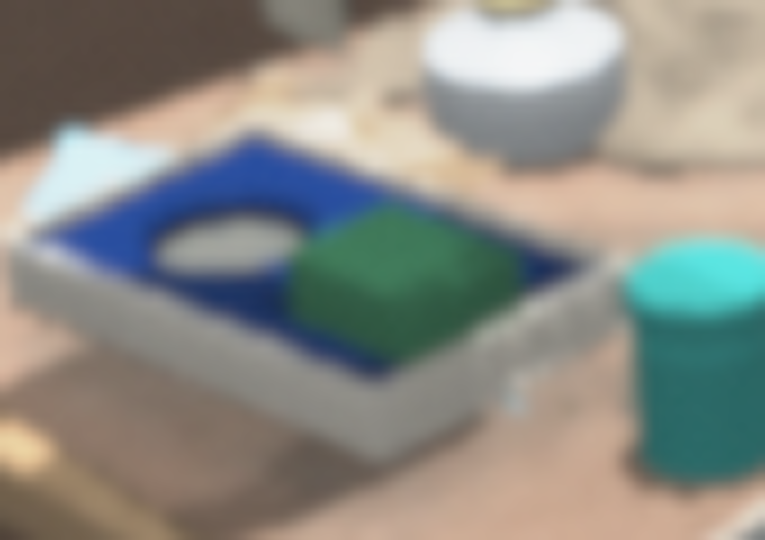

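```bash
python3 -m creep '{"xyz":[[4,-30,5],[4,-39,0],[4,-39,0],[4,-39,0],[4,-39,0]],"turn":[0,0,0,0,0]}' 0.36; python3 st.py;python3 -m creep '{"xyz":[[4,-39,0],[4,-39,0],[4,-39,0],[4,-39,0],[4,-39,0]],"turn":[0,0,0,0,0]}'; python3 st.py
```

```text
time_s: 37.82
tool_pos: [0.5132, -0.0589, 0.1062]
eef_rot: [0.659, 0.752, 0.009, 0.017]
force: [1.4, 0.6, -0.2]
grip_width: 0.0595
[513.2 -58.9 106.2] yaw 0.132 w 59.5 t 37.82 F [ 1.4  0.6 -0.2] q6 -0.47
time_s: 38.23
tool_pos: [0.5322, -0.2635, 0.107]
eef_rot: [0.659, 0.752, 0.01, 0.018]
force: [-0.0, 0.1, -0.3]
grip_width: 0.0594
[ 532.2 -263.5  107. ] yaw 0.131 w 59.4 t 38.23 F [-0.   0.1 -0.3] q6 -0.8
```

```bash
python3 -m creep '{"xyz":[[3,-35,0],[3,-33,0],[2,-25,0],[1,-10,0],[0,0,0]],"turn":[-0.01,0,0,0,0]}'; python3 st.py;python3 -m creep '{"xyz":[[0,0,0],[0,0,-10],[0,0,-10],[0,0,-10],[0,0,0]],"turn":[0,0,0,0,0]}'; python3 st.py; python3 pic.py h1 scene,340,170,110,110,6
```

```text
time_s: 38.65
tool_pos: [0.5396, -0.3811, 0.1059]
eef_rot: [0.667, 0.745, 0.009, 0.019]
force: [-1.0, 0.3, -1.3]
grip_width: 0.0594
[ 539.6 -381.1  105.9] yaw 0.111 w 59.4 t 38.65 F [-1.   0.3 -1.3] q6 -0.91
time_s: 39.07
tool_pos: [0.5394, -0.3738, 0.0726]
eef_rot: [0.665, 0.746, 0.01, 0.017]
force: [-0.5, 1.7, -0.5]
grip_width: 0.0595
[ 539.4 -373.8   72.6] yaw 0.115 w 59.5 t 39.07 F [-0.5  1.7 -0.5] q6 -0.91
```

View pics/h1.png

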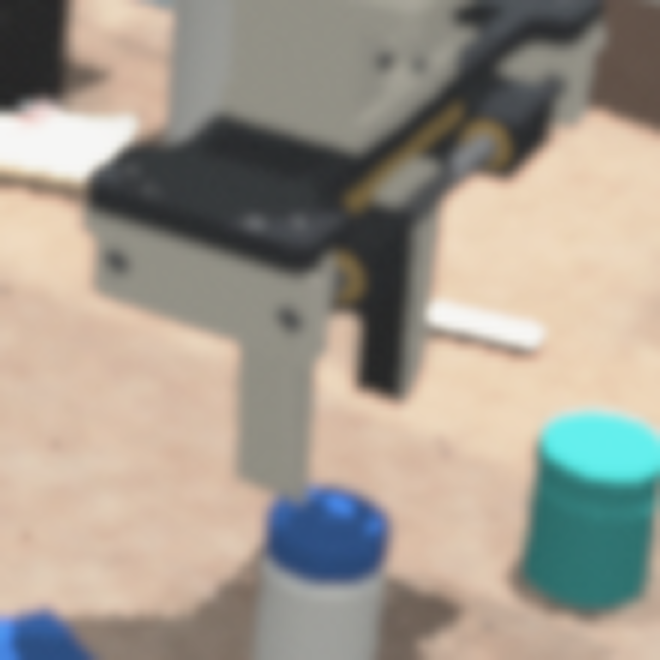

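```bash
python3 -m creep '{"xyz":[[3,1,-6],[0,0,-9],[0,0,-5],[0,0,0],[0,0,0]],"turn":[0,0,0,0,0]}'; python3 st.py; python3 pic.py h2 scene,340,190,110,110,6
```

```text
time_s: 39.53
tool_pos: [0.5439, -0.3706, 0.0514]
eef_rot: [0.664, 0.747, 0.01, 0.017]
force: [-0.0, -0.5, -0.3]
grip_width: 0.0598
[ 543.9 -370.6   51.4] yaw 0.118 w 59.8 t 39.53 F [-0.  -0.5 -0.3] q6 -0.91
```

View pics/h2.png

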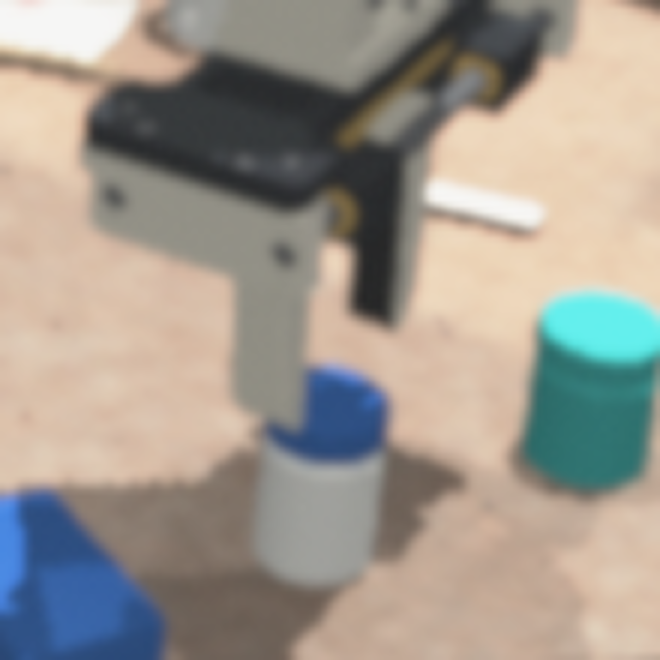

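```bash
python3 -m creep '{"xyz":[[-1,-2,-7],[0,0,-9],[0,0,-9],[0,0,-7],[0,0,0]],"turn":[0,0,0,0,0]}'; python3 st.py; python3 -m creep '{"xyz":[[0,0,-7],[0,0,0],[0,0,0],[0,0,0],[0,0,0]],"turn":[0,0,0,0,0]}'; python3 st.py; python3 pic.py h3 scene,340,190,110,110,6
```

```text
time_s: 40.0
tool_pos: [0.5428, -0.3739, 0.0172]
eef_rot: [0.664, 0.747, 0.01, 0.018]
force: [0.4, 0.8, -0.5]
grip_width: 0.0597
[ 542.8 -373.9   17.2] yaw 0.117 w 59.7 t 40.0 F [ 0.4  0.8 -0.5] q6 -0.91
time_s: 40.42
tool_pos: [0.5424, -0.3736, 0.0082]
eef_rot: [0.665, 0.747, 0.01, 0.017]
force: [-0.6, -0.2, -0.2]
grip_width: 0.0591
[ 542.4 -373.6    8.2] yaw 0.117 w 59.1 t 40.42 F [-0.6 -0.2 -0.2] q6 -0.92
```

View pics/h3.png

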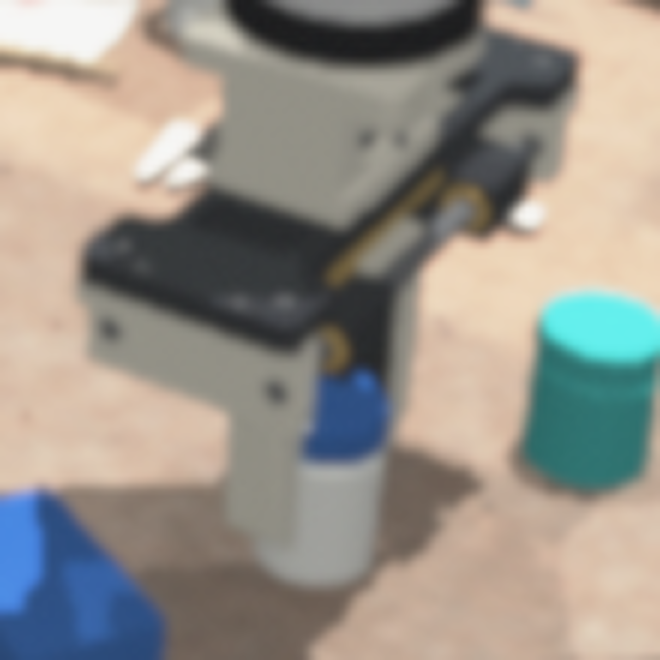

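```bash
python3 -m creep '{"xyz":[[0,0.5,0],[0,0,0],[0,0,0],[0,0,0],[0,0,0]],"turn":[0,0,0,0,0]}' 0.7 20; python3 st.py; python3 -m creep '{"xyz":[[0,0,0],[0,0,0],[0,0,8],[0,0,20],[0,0,25]],"turn":[0,0,0,0,0]}';  python3 st.py; python3 pic.py h4 scene,340,170,110,110,6
```

```text
time_s: 40.88
tool_pos: [0.5431, -0.3736, 0.0097]
eef_rot: [0.664, 0.747, 0.01, 0.019]
force: [0.7, 1.0, -0.4]
grip_width: 0.0377
[ 543.1 -373.6    9.7] yaw 0.117 w 37.7 t 40.88 F [ 0.7  1.  -0.4] q6 -0.91
time_s: 41.3
tool_pos: [0.5393, -0.37, 0.0582]
eef_rot: [0.665, 0.747, 0.01, 0.012]
force: [-0.7, 0.5, -0.4]
grip_width: 0.0382
[ 539.3 -370.    58.2] yaw 0.117 w 38.2 t 41.3 F [-0.7  0.5 -0.4] q6 -0.91
```

View pics/h4.png

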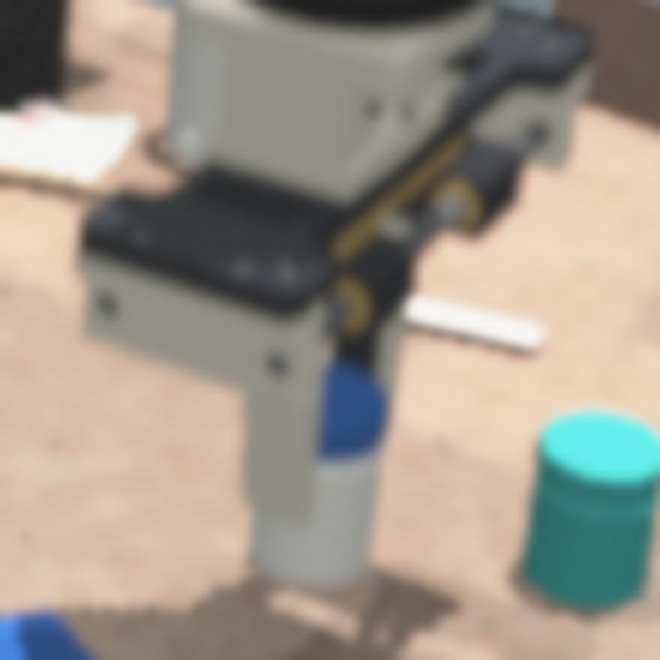

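```bash
python3 -m creep '{"xyz":[[0,0,25],[0,0,25],[-2,20,10],[-4,38,0],[-4,40,0]],"turn":[0,0,0,0,0]}'; python3 st.py; python3 -m creep '{"xyz":[[-4,40,0],[-4,40,0],[-4,40,0],[-4,40,0],[-4,40,0]],"turn":[0,0,0,0,0]}'; python3 st.py;python3 -m creep '{"xyz":[[-4,40,0],[-4,40,0],[-4,40,0],[-4,40,0],[-4,35,0]],"turn":[0,0,0,0,0]}'; python3 st.py
```

```text
time_s: 41.77
tool_pos: [0.5338, -0.2823, 0.1326]
eef_rot: [0.667, 0.744, 0.009, 0.024]
force: [1.1, 0.7, -0.6]
grip_width: 0.0376
[ 533.8 -282.3  132.6] yaw 0.109 w 37.6 t 41.77 F [ 1.1  0.7 -0.6] q6 -0.8
time_s: 42.18
tool_pos: [0.513, -0.0766, 0.1369]
eef_rot: [0.669, 0.742, 0.01, 0.028]
force: [0.9, 0.7, -1.3]
grip_width: 0.0378
[513.  -76.6 136.9] yaw 0.103 w 37.8 t 42.18 F [ 0.9  0.7 -1.3] q6 -0.46
time_s: 42.6
tool_pos: [0.4911, 0.1267, 0.1408]
eef_rot: [0.67, 0.742, 0.012, 0.031]
force: [0.6, 0.9, -0.1]
grip_width: 0.038
[491.1 126.7 140.8] yaw 0.102 w 38.0 t 42.6 F [ 0.6  0.9 -0.1] q6 -0.04
```

```bash
python3 -m creep '{"xyz":[[-3,35,0],[-2,30,0],[-2,20,0],[0,4,-5],[0,0,-10]],"turn":[0.015,0,0,0,0]}'; python3 st.py; python3 -m creep '{"xyz":[[0,0,0],[0,0,0],[0,0,-10],[0,0,-10],[0,0,0]],"turn":[0,0,0,0,0]}'; python3 st.py
```

```text
time_s: 43.02
tool_pos: [0.4833, 0.2285, 0.1305]
eef_rot: [0.66, 0.75, 0.018, 0.033]
force: [-0.5, 0.1, -1.3]
grip_width: 0.0375
[483.3 228.5 130.5] yaw 0.127 w 37.5 t 43.02 F [-0.5  0.1 -1.3] q6 0.15
time_s: 43.43
tool_pos: [0.4826, 0.2236, 0.1062]
eef_rot: [0.662, 0.749, 0.016, 0.032]
force: [0.2, 0.5, -0.8]
grip_width: 0.0379
[482.6 223.6 106.2] yaw 0.123 w 37.9 t 43.43 F [ 0.2  0.5 -0.8] q6 0.15
```

```bash
python3 -m creep '{"xyz":[[0,-1,-10],[0,0,-10],[0,0,-10],[0,0,-10],[0,0,0]],"turn":[0,0,0,0,0]}'; python3 st.py; python3 -m creep '{"xyz":[[0,0,0],[0,0,0],[0,0,-10],[0,0,0],[0,0,0]],"turn":[0,0,0,0,0]}'; python3 st.py; python3 pic.py i1 scene,145,135,110,90,7
```

```text
time_s: 43.85
tool_pos: [0.4828, 0.2189, 0.0622]
eef_rot: [0.664, 0.747, 0.015, 0.032]
force: [-0.0, -0.5, -0.5]
grip_width: 0.0379
[482.8 218.9  62.2] yaw 0.117 w 37.9 t 43.85 F [-0.  -0.5 -0.5] q6 0.15
time_s: 44.27
tool_pos: [0.4839, 0.2182, 0.0519]
eef_rot: [0.665, 0.746, 0.015, 0.032]
force: [0.1, 0.4, 0.1]
grip_width: 0.0377
[483.9 218.2  51.9] yaw 0.116 w 37.7 t 44.27 F [0.1 0.4 0.1] q6 0.15
```

View pics/i1.png

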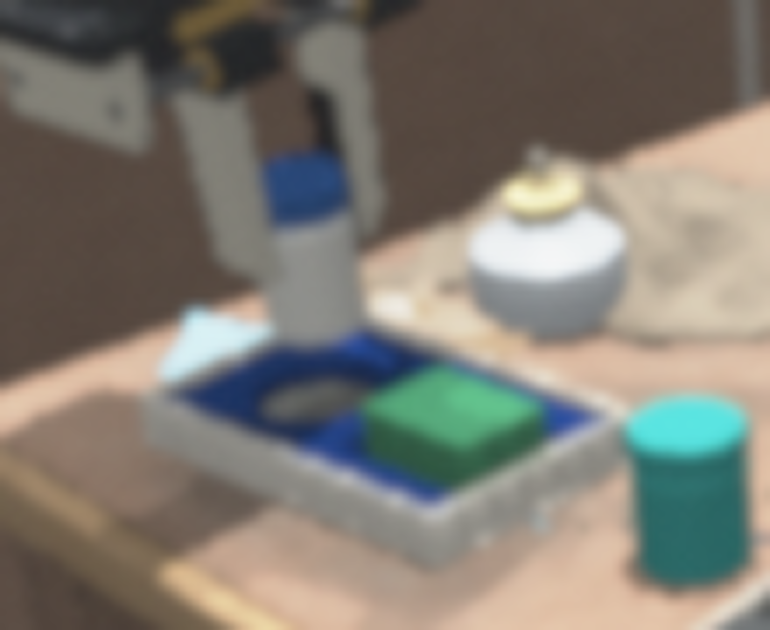

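```bash
python3 -m creep '{"xyz":[[-2,3,0],[0,0,-5],[0,0,-5],[0,0,0],[0,0,0]],"turn":[0,0,0,0,0]}'; python3 st.py; cat > ov3.py <<'E'
from h import *; from bench import vision,robot
import sys,pickle
s=snap(vision,"scene"); f=10;X,Y,W,H=165,155,75,55
a=cv2.resize(cv2.cvtColor(s["img"],cv2.COLOR_RGB2BGR)[Y:Y+H,X:X+W],None,fx=f,fy=f,interpolation=cv2.INTER_CUBIC)
D=lambda P,c:cv2.polylines(a,[((hull(s,P)-[X,Y]+.5)*f-.5).astype(int)],True,c,1)
res=pickle.load(open("res1.pkl","rb"))["blue_kit_tray"]
p=robot.state()["tool_pos"]
for d,z,c in((.053,.016,(255,255,0)),(.047,.013,(255,255,0)),(.047,.006,(0,255,0))):
    Q=cyl(d,0);Q[:,1]+=.036;Q[:,2]=z;D(tf(Q,res),c)
D(tf(M["jar_talc"],[p[0]+.0005,p[1]+.0009,0,p[2]-.0097]),(0,0,255))
cv2.imwrite(sys.argv[1],a)
E
python3 ov3.py pics/i2.png
```

```text
time_s: 44.73
tool_pos: [0.4817, 0.2219, 0.0415]
eef_rot: [0.664, 0.747, 0.015, 0.033]
force: [0.7, -0.9, -0.7]
grip_width: 0.038
[481.7 221.9  41.5] yaw 0.116 w 38.0 t 44.73 F [ 0.7 -0.9 -0.7] q6 0.16
```

View pics/i2.png

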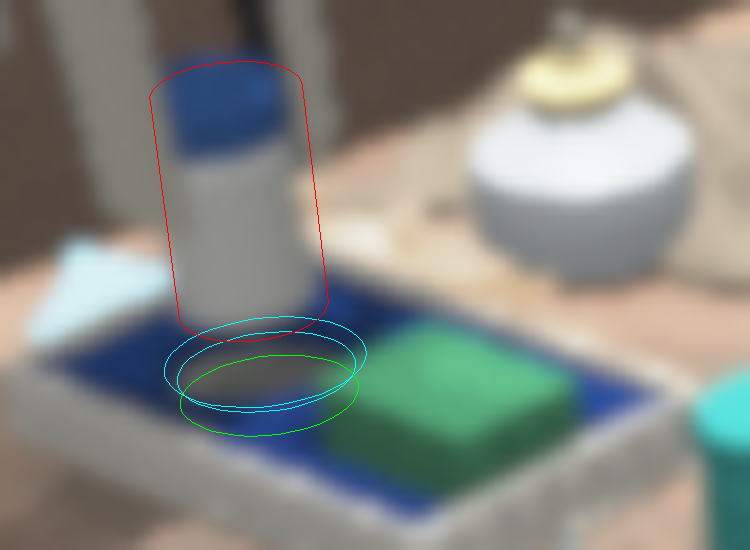

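```bash
python3 -m creep '{"xyz":[[1,-1,-4],[0,0,-5],[0,0,-4],[0,0,0],[0,0,0]],"turn":[0,0,0,0,0]}'; python3 st.py; python3 ov3.py pics/i3.png
```

```text
time_s: 45.2
tool_pos: [0.4828, 0.2207, 0.027]
eef_rot: [0.664, 0.746, 0.015, 0.033]
force: [-0.2, 0.3, -0.5]
grip_width: 0.0378
[482.8 220.7  27. ] yaw 0.116 w 37.8 t 45.2 F [-0.2  0.3 -0.5] q6 0.16
```

View pics/i3.png

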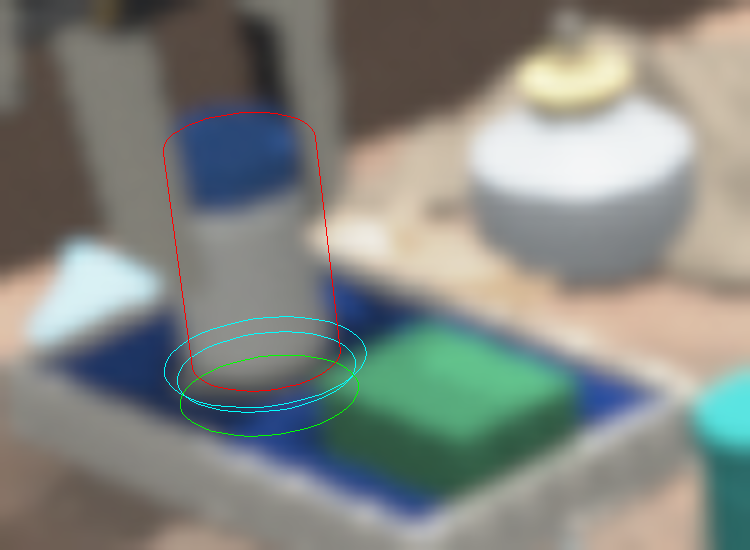

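```bash
python3 -m creep '{"xyz":[[0,0,-3],[0,0,-3],[0,0,0],[0,0,-0.5],[0,0,-0.5]],"turn":[0,0,0,0,0]}'; python3 st.py; python3 -m creep '{"xyz":[[0,0,-1.5],[0,0,-1],[0,0,0],[0,0,-0.5],[0,0,-0.5]],"turn":[0,0,0,0,0]}'; python3 st.py; python3 ov3.py pics/i4.png
```

```text
time_s: 45.67
tool_pos: [0.483, 0.2207, 0.0195]
eef_rot: [0.664, 0.746, 0.015, 0.033]
force: [0.6, -0.7, -0.5]
grip_width: 0.038
[483.  220.7  19.5] yaw 0.116 w 38.0 t 45.67 F [ 0.6 -0.7 -0.5] q6 0.16
time_s: 46.08
tool_pos: [0.4833, 0.2208, 0.016]
eef_rot: [0.664, 0.746, 0.016, 0.033]
force: [-1.2, -1.0, 3.6]
grip_width: 0.0381
[483.3 220.8  16. ] yaw 0.116 w 38.1 t 46.08 F [-1.2 -1.   3.6] q6 0.16
```

View pics/i4.png

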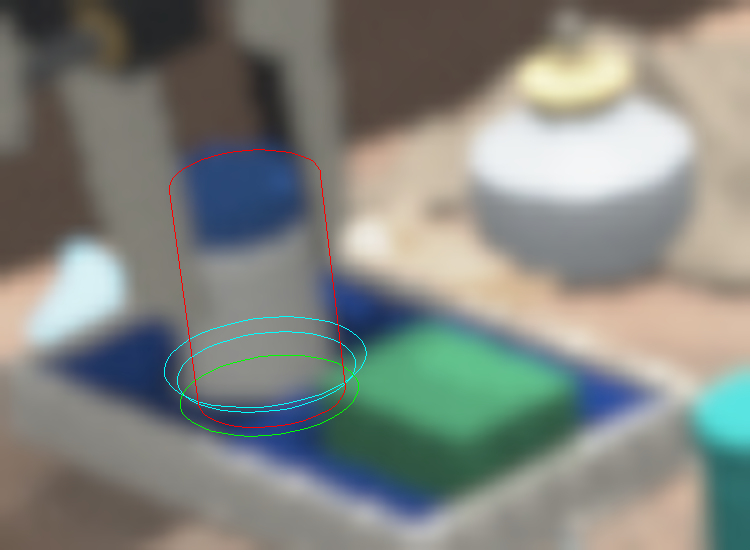

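```bash
python3 -m creep '{"xyz":[[0,0,0],[0,0,0],[0,0,0],[0,0,0],[0,0,0]],"turn":[0,0,0,0,0]}' 0.45; python3 st.py; python3 -m creep '{"xyz":[[0,0,5],[0,0,15],[0,0,25],[0,0,30],[0,0,30]],"turn":[0,0,0,0,0]}'; python3 st.py; python3 -m creep '{"xyz":[[-20,35,10],[-20,35,10],[-20,35,10],[-20,35,0],[-20,35,0]],"turn":[0,0,0,0,0]}'; python3 st.py; python3 -m creep '{"xyz":[[-20,35,0],[-20,30,0],[-10,20,0],[0,0,0],[0,0,0]],"turn":[0,0,0,0,0]}'; python3 pic.py j1 scene,150,140,270,190,2.9 ; python3 pic.py j1t top,110,140,300,150,2.6
```

```text
time_s: 46.55
tool_pos: [0.4838, 0.2209, 0.0164]
eef_rot: [0.664, 0.746, 0.016, 0.033]
force: [-0.9, -0.0, -0.5]
grip_width: 0.051
[483.8 220.9  16.4] yaw 0.116 w 51.0 t 46.55 F [-0.9 -0.  -0.5] q6 0.16
time_s: 46.97
tool_pos: [0.4772, 0.2191, 0.1187]
eef_rot: [0.665, 0.747, 0.009, 0.028]
force: [1.0, -0.2, 0.1]
grip_width: 0.0516
[477.2 219.1 118.7] yaw 0.116 w 51.6 t 46.97 F [ 1.  -0.2  0.1] q6 0.15
time_s: 47.38
tool_pos: [0.3841, 0.3942, 0.1619]
eef_rot: [0.67, 0.741, 0.018, 0.034]
force: [0.9, 0.2, -0.5]
grip_width: 0.0511
[384.1 394.2 161.9] yaw 0.1 w 51.1 t 47.38 F [ 0.9  0.2 -0.5] q6 0.56
time_s: 47.8
tool_pos: [0.3257, 0.4901, 0.1654]
eef_rot: [0.667, 0.744, 0.021, 0.033]
force: [0.1, 0.2, -0.5]
grip_width: 0.0513
```

View pics/j1.png

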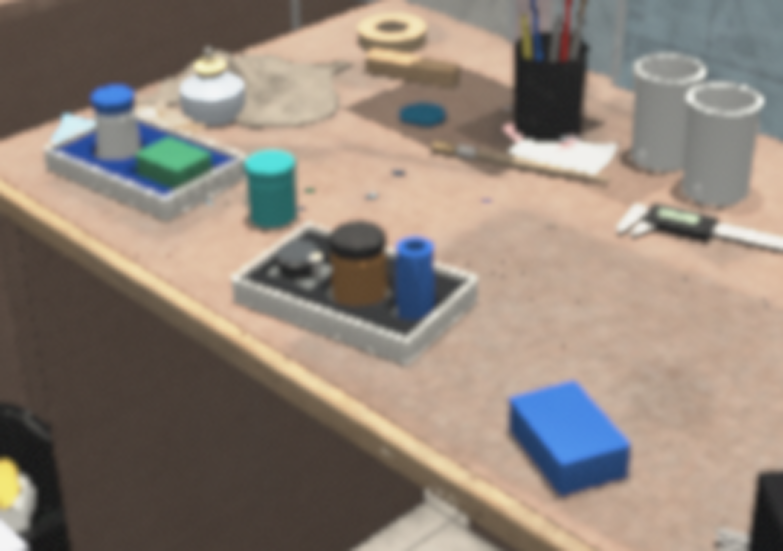

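View pics/j1t.png

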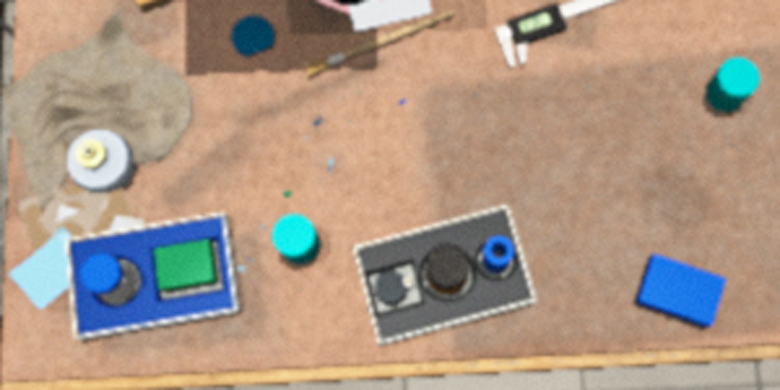

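```bash
python3 pic.py k1 top,130,215,80,60,9; python3 pic.py k2 scene,160,160,85,65,9; python3 - <<'E'
from h import *; from bench import vision
import pickle
res=pickle.load(open("res1.pkl","rb")); S=vision.snapshot("top")
src=open("fit2.py").read(); exec("def ec"+src.split("def ec")[1].split("J=dict")[0])
s=snap(vision,"top")
for k,z,t,y,ch in(("wax_tube",.006,"grey_kit_tray",-.0535,[1,2]),("jar_flux",.006,"grey_kit_tray",-.0035,[0,1,2]),("jar_talc",.006,"blue_kit_tray",.036,[1,2]),("wax_block_b",.006,"blue_kit_tray",-.036,[1,2]),("wax_block_a",0,None,0,[1,2])):
    tr=res[t] if t else res["wax_block_a"]; c0=tf(np.array([[0,y,0]]),tr)[0]
    P={"jar_talc":cyl(.039,.062,.0615),"jar_flux":cyl(.043,.055,.0545),"wax_tube":cyl(.028,.06,.0595),"wax_block_b":box(.042,.055,.024,.0235)}.get(k,M[k])
    best=None
    for dx in(-.003,0,.003):
        for dy in(-.003,0,.003):
            v=np.array([c0[0]+dx,c0[1]+dy,tr[2]]);o=minimize(lambda v:ec(s,hull(s,tf(P,[*v,z])),ch)+(0 if "block" in k else 1e3*(v[2]-tr[2])**2),v,method="Nelder-Mead",options=dict(initial_simplex=[v,v+[.003,0,0],v+[0,.003,0],v+[0,0,.05]],xatol=1e-5))
            if best is None or o.fun<best.fun:best=o
    print(k,"off mm",((best.x[:2]-c0[:2])*1000).round(1),"dyaw",round(best.x[2]-tr[2],3))
E
```

```text
wax_tube off mm [ 1.6 -0.6] dyaw 0.003
jar_flux off mm [-4.4 -0.8] dyaw -0.004
jar_talc off mm [ 0.3 -1.9] dyaw -0.002
wax_block_b off mm [2.3 0.3] dyaw -0.009
wax_block_a off mm [ 0.6 -2.1] dyaw 0.009
```

View pics/k1.png

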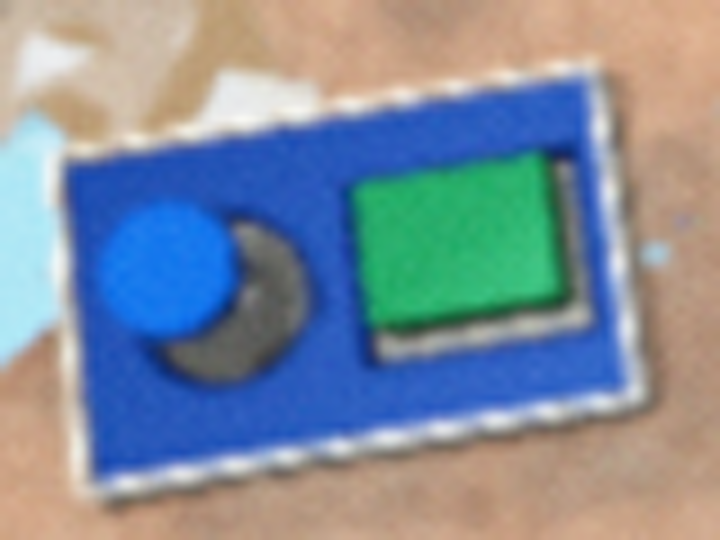

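View pics/k2.png

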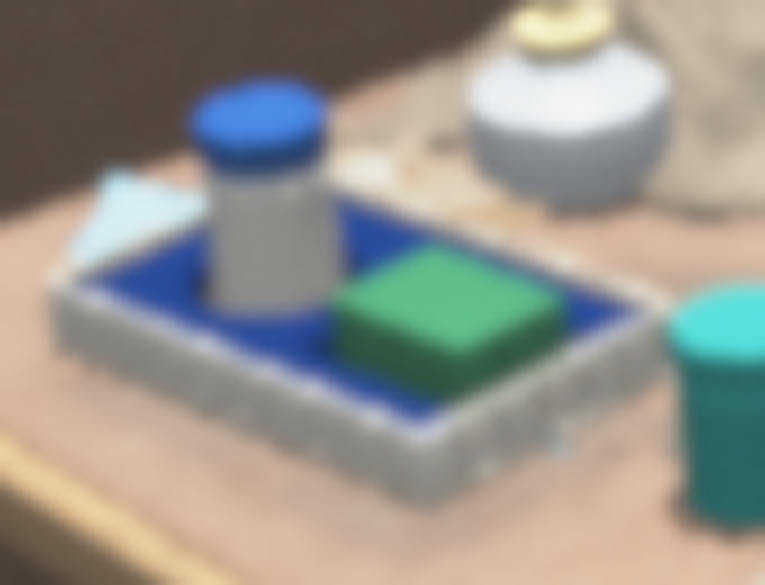

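```bash
python3 st.py; python3 -c "
from bench import ticket; print(ticket.sign_off())"
```

```text
[327.6 488.2 165.3] yaw 0.104 w 51.4 t 48.1 F [ 0.3  0.2 -0.2] q6 0.75
the job is handed in; nothing more can be done
None
```

Both kits are packed and the job was handed in at about 48 s, but one push during the loupe placement went over 40 N. That was a brief 42.5 N at the wrist sensor. I think it was the fingertips on the foam, and not the gripper's body or arm; the wrist limit is 120 N.

- **Ring kit, grey tray:** the blue tube, amber jar and loupe are in their cut-outs. The loupe was let go about 4 mm above its floor because it would go no lower. The views afterwards show it inside its cut-out with clear margins all round.
- **Pendant kit, blue tray:** the green block and white jar are in their cut-outs. The jar touched bottom at the expected height with 3.6 N.
- **Left alone:** I did not touch the blue wax block, the spirit lamp or the turquoise jars. The last pictures show them standing where they were.

**Last checks:** the tube, white jar and green block measured within about 2.5 mm of their cut-out centres. The gripper was clear of everything.

**Checks that disagreed:**
- **Amber jar:** its fit read 4.4 mm off in x, slightly more than the cut-out's slack. It is a dark lid on dark foam, so I did not trust that number, and the pictures show the jar upright in its hole.
- **Tool height:** the reported tool height did not match the cameras. The fingertips were really about 35–45 mm higher than it implied, so I set all grasp and release heights from the pictures and from touch.
- **Tool tilt:** the tool drifted to about 4° of tilt over the run.

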